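Put the culture samples away in their trays

ROBOT

A 6-joint arm with a two-finger parallel gripper is mounted at the origin on the work surface. World frame = base frame: x ahead of the robot, y to its left, z up, the work surface at z = 0. Lengths are in mm, angles in degrees, forces in N, time in s.
With the tool pointing down it reaches from about 300 to 850 mm from the base axis. Payload 4.2 kg.
Tool frame: the origin (TCP) lies at the very end of the fingers, on their centre line; the grasp point (between the pads) lies 19 mm behind it; z points along the fingers, y is the direction in which the jaws open and shut (so a half turn about z gives the same grasp; the last joint's range is limited). The gripper opens to 91 mm and grips with 3 to 60 N. Pads are 32 mm wide; open, the fingers measure 118 mm over their backs; the gripper's body (76 mm by 178 mm) begins 60 mm behind the grasp point.
Start: joints at [69.328, 18.312, 89.639, -0, 72.044, -1.146], TCP at [192.193, 541.949, 180.176] pointing down, gripper open.
Joint ranges: [-177.97, 177.97], [-48.28, 115.42], [12.27, 149.76], [-77.06, 257.06], [2.81, 150.46], [-146.56, 146.56]. Speed limits (degrees/s): [147.25, 147.25, 180, 180, 180, 180].

INTERFACE

Orientations are given as [roll, pitch, yaw] about the fixed x, y, z axes, in that order (R = Rz(yaw) Ry(pitch) Rx(roll)).
In Python, from workcell import env gives the robot as it stands. The module is installed in compiled form; this text tells all that it offers.
- The arm moves only by the tool arm_command, never from a script. Its argument "targets" is a list of rows, each a list of 5 numbers: the closure, from 0 (fully open) to 1 (shut), then the shift along the tool's x, y, z each as a share of 50 cm, from -1 to 1, then the turn about the tool's z as a share of pi/4 rad, from -1 to 1. A call has 1 to 8 rows; each row is the pose to reach, as a shift and turn from the pose measured when the call began, along the tool's axes at that moment; what a row does not reach only later rows make up. A row lasts 1/12 s, in which the tool goes at most 41.7 mm and 7.16 degrees, less where a joint would pass 70% of its speed; a pose out of reach is approached as far as the arm can. A call with a number of a shift or a turn outside -1 to 1 is refused whole. A call with a gripper value outside its range is refused whole. The fingers move at their own pace and stop on an object; "squeeze" is the grip in N (left out, the last holds). Time passes only in rows, so rows that repeat a pose let the fingers close. It gives the time, the measured TCP pose, the force and the opening at its end, in the units of the state.
- env.state(): the state, without advancing time (a new reading comes with each control period).
- env.grab_frame(name): name is "scene" or "top" or "wrist"; returns the picture (400x640x3 uint8, red, green, blue); there is no depth.
- env.camera_params(name): a dict with "camera_matrix" (3x3 intrinsics, pixels), "dist_coeffs" ([k1, k2, p1, p2, k3] as OpenCV has them; the pictures are not rectified), "R" (3x3) and "t" (3): a world point X has camera coordinates R X + t; the wrist camera has in their place "hand_eye" (4x4, takes a point from camera to tool coordinates, whose origin is the TCP and whose axes are the flange's). Camera axes: x right, y down, z forward; pixel columns grow to the right and rows downward; lengths in mm; the calibration is good to about 2 mm. A picture is of the moment at which its call begins: read the wrist's pose just before it. camera_params takes no time and is no camera call.
- env.job_done(): hands the job in, once; it reports no verdict.
The state is a dict: "time_s": time; "qpos": joint angles; "qvel": joint speeds; "effort": joint torques, N m; "ee_pos": TCP position; "ee_rot": TCP orientation; "force": force on the tool from outside, world axes, zero at the start; "torque": the same for the moment, N m; "gripper_width": finger opening in mm.
Only numpy, scipy, OpenCV 4.12 (cv2) and the standard library are available. Lean on these libraries where they do the work, as an engineer would, in place of code of your own. Each camera call takes 0.05 s, during which the arm holds its last target.

TASK

Clear the mixed samples off the bench: stand the two slim vials in the tray with the small bays and the two wide jars in the tray with the large bays, one to a bay, and lay the flat culture dish on the round cork mat so that no part of it overhangs. Set each thing down upright on the floor of its place without dropping it or knocking anything over, let go of it, and leave the reagent bottle and the yellow tube rack where they stand.

Things in the scene. Friction and masses are not known exactly. Their poses are not given: they have to be found in the camera images.
- vial_a_center (a point): Slim closed glass vial, upright, 28 mm across, 70 mm high, about 50 g: clear glass to 54 mm with a paper band, then a white screw cap 25 mm across. This point is its centre, half-way up (35 mm above its underside); z up along its axis. The two vials are alike and interchangeable.
- vial_b_center (a point): Slim closed glass vial, upright, 28 mm across, 70 mm high, about 50 g: clear glass to 54 mm with a paper band, then a white screw cap 25 mm across. This point is its centre, half-way up (35 mm above its underside); z up along its axis. The two vials are alike and interchangeable.
- jar_a_center (a point): Wide closed glass sample jar, upright, 48 mm across, 60 mm high, about 130 g: clear glass to 45 mm with a paper band, then a white lid 49 mm across. This point is its centre, half-way up (30 mm above its underside); z up along its axis. The two jars are alike and interchangeable.
- jar_b_center (a point): Wide closed glass sample jar, upright, 48 mm across, 60 mm high, about 130 g: clear glass to 45 mm with a paper band, then a white lid 49 mm across. This point is its centre, half-way up (30 mm above its underside); z up along its axis. The two jars are alike and interchangeable.
- dish_center (a point): Flat closed culture dish, white plastic with a tan disc of set agar showing inside its rim, lying lid up, 55 mm across (lid, upper 9 mm; the base below it is 52 mm across), 15 mm high, about 30 g. This point is its centre, half-way up (7.5 mm above its underside); z up.
- vial_tray: Shallow aluminium tray with two square bays side by side, fixed to the bench, 56 mm (x) by 108 mm (y), long side along its y. Rim and divider are 4 mm thick with their tops 10 mm above the bench; the bay floors are 3 mm above the bench. Each bay is 48 mm square inside; bay centres lie at y = +26 and -26 mm from the origin, at x = 0. Origin: centre of the tray's underside, on the bench; z up. This is the smaller of the two trays.
- jar_tray: Shallow aluminium tray with two square bays side by side, fixed to the bench, 78 mm (x) by 152 mm (y), long side along its y. Rim and divider are 4 mm thick with their tops 10 mm above the bench; the bay floors are 3 mm above the bench. Each bay is 70 mm square inside; bay centres lie at y = +37 and -37 mm from the origin, at x = 0. Origin: centre of the tray's underside, on the bench; z up. This is the larger of the two trays.
- cork_mat: Round cork mat, 85 mm across and 8 mm thick, fixed flat on the bench, no rim. Origin: centre of its underside, on the bench.
- reagent_bottle: Bystander: reagent bottle with blue cap, 66 mm across, 100 mm high, standing loose to one side of the work. Origin: centre of its underside. Leave it alone.
- tube_rack: Bystander: yellow plastic tube rack, 70 mm (x) by 170 mm (y), 60 mm high (72 mm with the caps in it), standing loose to one side of the work. Origin: centre of its underside. Leave it alone.

How it is judged (in metres and radians):
At the end, for the whole second after the job is handed in: One vial per small bay (centre within 13 mm of the bay centre each way), one jar per large bay (14 mm), dish within 15 mm of the mat's centre; each on its floor within 4 mm, upright within 0.1 rad, released, under 20 mm/s; reagent bottle and tube rack moved under 20 mm (((x of vial_a_center in the frame of vial_tray between -0.013 and 0.013 m and y of vial_a_center in the frame of vial_tray between 0.013 and 0.039 m and z of vial_a_center in the frame of vial_tray between 0.034 and 0.042 m and x of vial_b_center in the frame of vial_tray between -0.013 and 0.013 m and y of vial_b_center in the frame of vial_tray between -0.039 and -0.013 m and z of vial_b_center in the frame of vial_tray between 0.034 and 0.042 m) or (x of vial_a_center in the frame of vial_tray between -0.013 and 0.013 m and y of vial_a_center in the frame of vial_tray between -0.039 and -0.013 m and z of vial_a_center in the frame of vial_tray between 0.034 and 0.042 m and x of vial_b_center in the frame of vial_tray between -0.013 and 0.013 m and y of vial_b_center in the frame of vial_tray between 0.013 and 0.039 m and z of vial_b_center in the frame of vial_tray between 0.034 and 0.042 m)) and ((x of jar_a_center in the frame of jar_tray between -0.014 and 0.014 m and y of jar_a_center in the frame of jar_tray between 0.023 and 0.051 m and z of jar_a_center in the frame of jar_tray between 0.029 and 0.037 m and x of jar_b_center in the frame of jar_tray between -0.014 and 0.014 m and y of jar_b_center in the frame of jar_tray between -0.051 and -0.023 m and z of jar_b_center in the frame of jar_tray between 0.029 and 0.037 m) or (x of jar_a_center in the frame of jar_tray between -0.014 and 0.014 m and y of jar_a_center in the frame of jar_tray between -0.051 and -0.023 m and z of jar_a_center in the frame of jar_tray between 0.029 and 0.037 m and x of jar_b_center in the frame of jar_tray between -0.014 and 0.014 m and y of jar_b_center in the frame of jar_tray between 0.023 and 0.051 m and z of jar_b_center in the frame of jar_tray between 0.029 and 0.037 m)) and horizontal distance between dish_center and cork_mat below 0.015 m and height (world z) of dish_center between 0.0115 and 0.0195 m and angle between each of vial_a_center, vial_b_center, jar_a_center, jar_b_center, dish_center's own z axis and vertical below 0.1 rad and linear speed of each of vial_a, vial_b, jar_a, jar_b, dish below 0.02 m/s and contact force between the fingers and vial_a below 0.05 N and contact force between the fingers and vial_b below 0.05 N and contact force between the fingers and jar_a below 0.05 N and contact force between the fingers and jar_b below 0.05 N and contact force between the fingers and dish below 0.05 N and distance of each of reagent_bottle, tube_rack from where it was at the start of the episode below 0.02 m); the robot touches nothing.
It fails at once if a vial, a jar or the dish is tipped over (more than 0.7 rad) (angle between any of vial_a_center, vial_b_center, jar_a_center, jar_b_center, dish_center's own z axis and vertical above 0.7 rad).
It fails at once if a vial, a jar or the dish is dropped (falls freely through more than about 25 mm: faster than 0.7 m/s out of the fingers) ((linear speed of vial_a above 0.7 m/s and contact force between the fingers and vial_a below 0.05 N) or (linear speed of vial_b above 0.7 m/s and contact force between the fingers and vial_b below 0.05 N) or (linear speed of jar_a above 0.7 m/s and contact force between the fingers and jar_a below 0.05 N) or (linear speed of jar_b above 0.7 m/s and contact force between the fingers and jar_b below 0.05 N) or (linear speed of dish above 0.7 m/s and contact force between the fingers and dish below 0.05 N)).
It fails at once if the reagent bottle or the tube rack is moved more than 20 mm (distance of any of reagent_bottle, tube_rack from where it was at the start of the episode above 0.02 m).
It also fails if it takes over 128 s, if anything falls off the work surface, if the arm or the gripper's body presses on something with over 40 N, if the wrist force passes 120 N, or if a joint passes its speed limit or range.

## Working session

There is one attempt and no reset: what is moved stays moved. The work goes in short steps, Python scripts to look and compute and a tool call to move; the robot and the scene stay as the last step left them, time stands still between calls to the robot, and variables do not carry over. Pictures are saved under pics/ and viewed, and the job is handed in when it is done.

Besides the shell and the picture viewer there is one more tool, called after "Request:" as name(argument=value, ...), one argument or row to a line, values as JSON. arm_command: Moves the arm, as the interface text tells. Shift numbers are shares of 50 cm and turn numbers shares of pi/4 rad, none past 1 either way. Its arguments: {"type":"object","properties":{"targets":{"type":"array"},"squeeze":{"type":"number"}},"required":["targets"]}

```bash
mkdir -p pics
python3 - <<'E'
from workcell import env
import cv2
print(env.state())
for n in ["scene","top","wrist"]:
    p=env.camera_params(n)
    print(n,{k:getattr(v,'tolist',lambda:v)() for k,v in p.items()})
    cv2.imwrite(f"pics/{n}0.png",env.grab_frame(n)[:,:,::-1])
E
```

```text
{'time_s': 0.0, 'qpos': array([ 6.93267998e+01,  1.83498857e+01,  8.97071598e+01, -7.74359016e-04,
        7.20428190e+01, -1.14604092e+00]), 'qvel': array([ 0.15242375, -0.11055424, -0.06741659,  0.01795104, -0.15610095,
       -0.0573421 ]), 'effort': array([-2.11847124e-03, -4.12452614e+01, -2.31972653e+01,  7.26669305e-02,
        4.56707901e-02, -1.45392596e-04]), 'ee_pos': array([192.00019919, 541.39446056, 179.33281705]), 'ee_rot': array([-1.79900141e+02, -1.26130242e-03,  1.60473079e+02]), 'force': array([-0.809628  , -0.16866377,  0.77898659]), 'torque': array([-0.03243818,  0.02829977, -0.00104162]), 'gripper_width': 91.38381649190785}
scene {'camera_matrix': [[517.5480196053867, 0.0, 321.1927099660672], [0.0, 517.5480196053867, 195.73366476740438], [0.0, 0.0, 1.0]], 'dist_coeffs': [-0.15223192508419384, 0.0, 0.0, 0.0, 0.0], 'R': [[-0.6737277086813962, 0.7387156139077701, -0.01975389388910597], [0.5007148108064657, 0.43667889935922277, -0.7473929469117723], [-0.5434847309667135, -0.5134304048488795, -0.6640885231524145]], 't': [322.97322206664296, -186.92072433108282, 1643.
[... 274 characters left out ...]
7213], [-0.9755551023754093, -0.08489826663901637, -0.2026931832869455], [0.20218039079662248, 0.014685725807904514, -0.9792381829947299]], 't': [-32.82443510375064, 489.3533787487949, 1322.4582776530308]}
wrist {'camera_matrix': [[300.34261518157825, 0.0, 316.1119790042789], [0.0, 300.34261518157825, 200.2575421992129], [0.0, 0.0, 1.0]], 'dist_coeffs': [0.009802152525134913, 0.0, 0.0, 0.0, 0.0], 'hand_eye': [[5.289428476738284e-06, -0.9616770124474161, -0.2741848349238749, 77.06149557823221], [0.9999999387206343, -9.089001344350287e-05, 0.0003380794739000125, 0.21593795997498777], [-0.00035004392176229526, -0.27418481991024973, 0.9616769530357037, -204.5055699302127], [0.0, 0.0, 0.0, 1.0]]}
```

View pics/scene0.png

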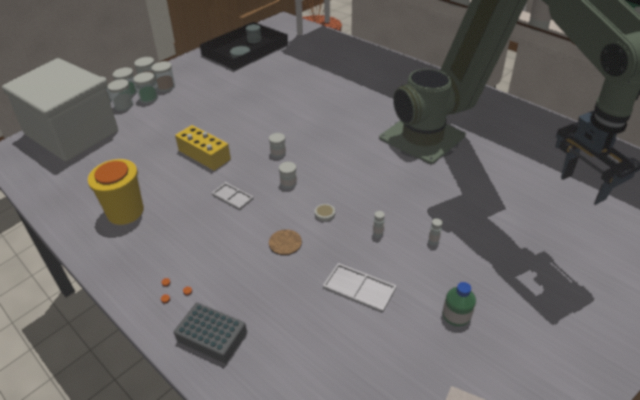

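View pics/top0.png

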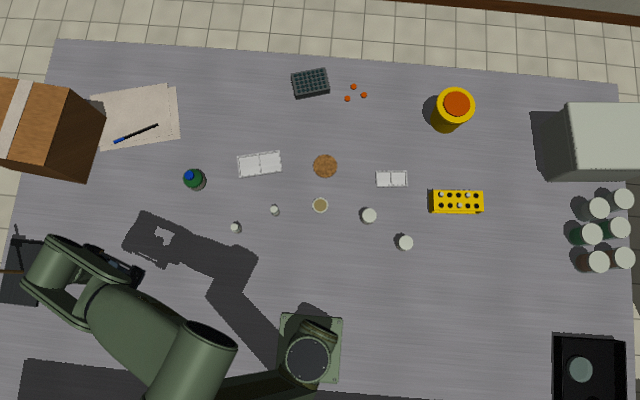

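View pics/wrist0.png

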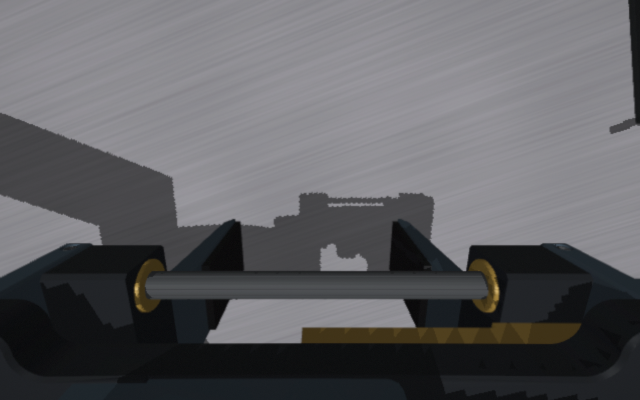

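```bash
cat > h.py <<'E'
import numpy as np, cv2
from workcell import env
from scipy.spatial.transform import Rotation as Ro
def cam(n,st=None):
    p=env.camera_params(n);K=np.array(p['camera_matrix']);d=np.array(p['dist_coeffs'])
    if n!='wrist':
        R=np.array(p['R']);t=np.array(p['t'])
    else:
        st=st or env.state()
        H=np.array(p['hand_eye']);T=np.eye(4);T[:3,:3]=Ro.from_euler('xyz',st['ee_rot'],degrees=True).as_matrix();T[:3,3]=st['ee_pos']
        W=T@H;R=W[:3,:3].T;t=-R@W[:3,3]
    return K,d,R,t
def cast(c,uv,z):
    K,d,R,t=c
    uv=np.asarray(uv,float).reshape(-1,1,2)
    n=cv2.undistortPoints(uv,K,d)[:,0]
    r=np.c_[n,np.ones(len(n))]@R   # R^T r
    C=-R.T@t
    return C+r*((z-C[2])/r[:,2])[:,None]
def proj(c,X):
    K,d,R,t=c
    return cv2.projectPoints(np.asarray(X,float).reshape(-1,3),cv2.Rodrigues(R)[0],t,K,d)[0][:,0]
E
python3 - <<'E'
import cv2
a=cv2.imread('pics/top0.png')
cv2.imwrite('pics/top0a.png',cv2.resize(a[140:260,180:380],None,fx=4,fy=4,interpolation=cv2.INTER_CUBIC))
cv2.imwrite('pics/top0b.png',cv2.resize(a[140:260,300:500],None,fx=4,fy=4,interpolation=cv2.INTER_CUBIC))
a=cv2.imread('pics/scene0.png')
cv2.imwrite('pics/scene0a.png',cv2.resize(a[120:320,200:480],None,fx=2.8,fy=2.8,interpolation=cv2.INTER_CUBIC))
E
```

```text
(no output)
```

View pics/top0a.png

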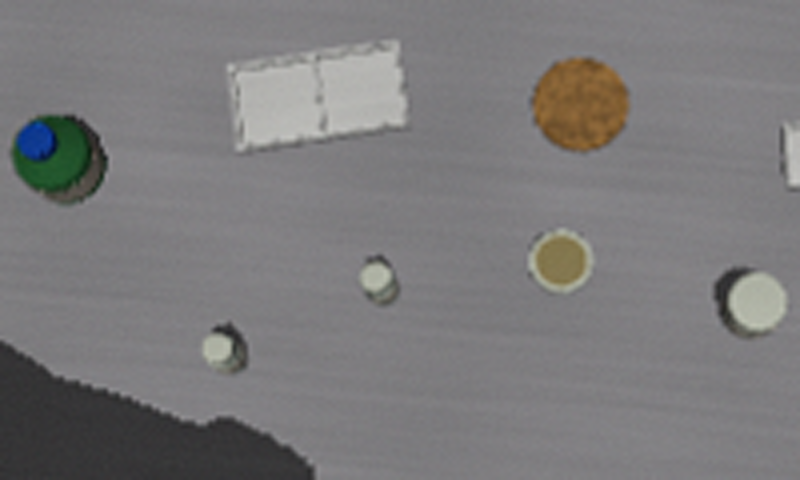

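View pics/top0b.png

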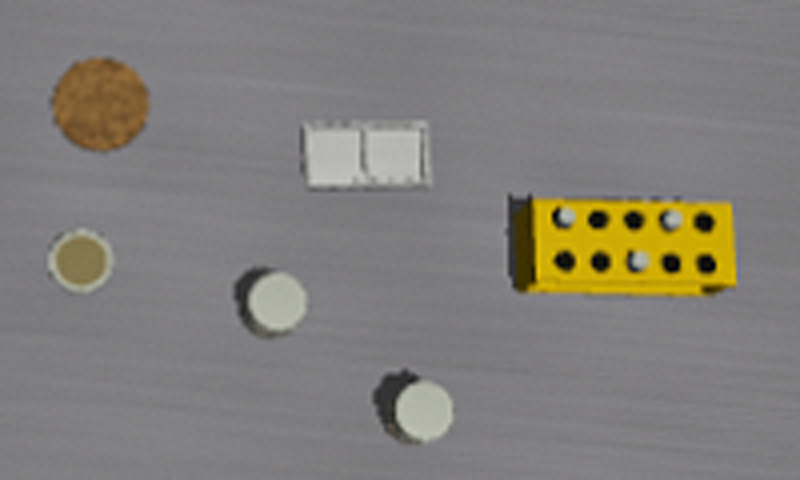

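View pics/scene0a.png

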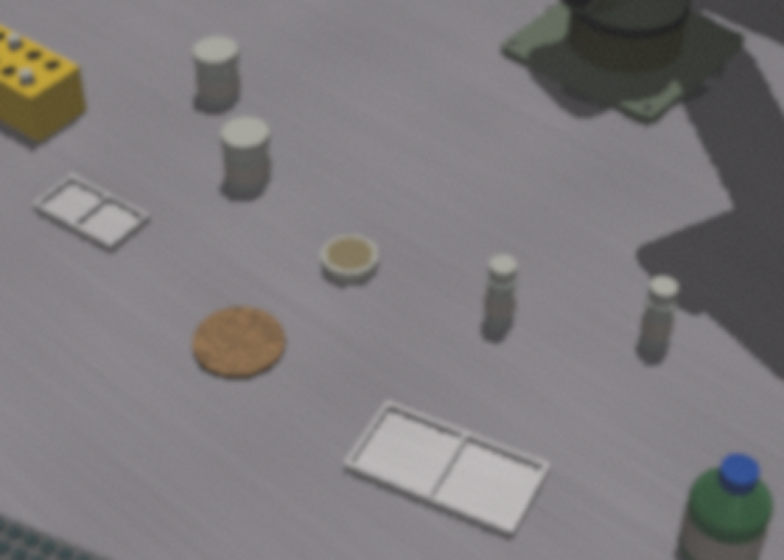

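The top view shows the vial caps at about (274,209) and (234,227). The jar lids are at (369,215) and (406,242), the dish at (320,205) and the cork mat at (325,166). The jar tray is at (260,164) and the vial tray at (391,178). The scene view shows the same layout.

Run:
```python
from h import *
a=cv2.imread('pics/top0.png');c=cam('top')
S=4
x0,y0,x1,y1=180,140,430,260
b=cv2.resize(a[y0:y1,x0:x1],None,fx=S,fy=S,interpolation=cv2.INTER_CUBIC)
hsv=cv2.cvtColor(b,cv2.COLOR_BGR2HSV)
w=((hsv[...,1]<40)&(hsv[...,2]>165)).astype(np.uint8)
co=((hsv[...,1]>90)&(hsv[...,0]>5)&(hsv[...,0]<25)&(hsv[...,2]>90)).astype(np.uint8)
def px(q): return (np.asarray(q)+.5)/S-.5+[x0,y0]
for nm,m in(('w',w),('c',co)):
    m=cv2.morphologyEx(m,cv2.MORPH_CLOSE,np.ones((5,5)))
    cs,_=cv2.findContours(m,cv2.RETR_EXTERNAL,cv2.CHAIN_APPROX_NONE)
    for k in cs:
        if cv2.contourArea(k)<150: continue
        (cx,cy),r=cv2.minEnclosingCircle(k)
        M=cv2.moments(k);cc=px([M['m10']/M['m00'],M['m01']/M['m00']])
        rr=cv2.minAreaRect(k)
        z=10 if cv2.contourArea(k)>3500 and nm=='w' else 0
        print(nm,cc.round(1),'area',cv2.contourArea(k)/S/S,'r',round(r/S,1),[ (z,cast(c,cc,z)[0,:2].round(1)) for z in(8,10,15,60,70)])
        if r>40:
            bx=px(cv2.boxPoints(rr)); X=cast(c,bx,10)[:,:2];print('   box',X.round(1).tolist(),X.mean(0).round(1))
            e=[np.linalg.norm(X[i]-X[(i+1)%4]) for i in range(4)];i=int(np.argmax(e));v=X[(i+1)%4]-X[i];print('   len',np.round(e,1),'ang',np.degrees(np.arctan2(v[1],v[0])))
```

```text
w [405.8 242.4] area 144.0625 r 7.2 [(8, array([ 367.4, -297.8])), (10, array([ 367.2, -297.4])), (15, array([ 366.6, -296.4])), (60, array([ 361.6, -287.1])), (70, array([ 360.5, -285. ]))]
w [233.7 226.7] area 28.90625 r 3.5 [(8, array([370. , 292.4])), (10, array([369.8, 292. ])), (15, array([369.2, 290.9])), (60, array([364.1, 281.1])), (70, array([363. , 278.9]))]
w [369.1 215. ] area 136.34375 r 6.9 [(8, array([ 450.9, -167.2])), (10, array([ 450.5, -166.9])), (15, array([ 449.7, -166.4])), (60, array([ 441.9, -161.3])), (70, array([ 440.2, -160.2]))]
w [273.4 208.8] area 28.0625 r 3.4 [(8, array([443.8, 163.4])), (10, array([443.5, 163.1])), (15, array([442.7, 162.5])), (60, array([435.2, 156.8])), (70, array([433.5, 155.6]))]
w [390.2 178.7] area 324.0 r 15.4 [(8, array([ 586.1, -233.1])), (10, array([ 585.5, -232.8])), (15, array([ 584.2, -232. ])), (60, array([ 572.1, -224.8])), (70, array([ 569.4, -223.2]))]
   box [[556.3, -185.9], [607.7, -182.9], [616.5, -281.5], [564.9, -283.7]] [ 586.3 -233.5]
   len [51.5 98.9 51.6 98.2] ang -84.94490933533116
w [259.7 164. ] area 721.5625 r 23.7 [(8, array([599.3, 229.3])), (10, array([598.7, 229. ])), (15, array([597.3, 228.1])), (60, array([584.8, 220.3])), (70, array([582. , 218.6]))]
   box [[619.9, 316.0], [656.8, 167.4], [582.8, 148.5], [546.4, 295.4]] [601.5 231.8]
   len [153.1  76.4 151.4  76.3] ang -76.05884572037753
c [319.8 204.8] area 97.90625 r 5.9 [(8, array([471.9,   5. ])), (10, array([471.6,   4.9])), (15, array([470.6,   4.9])), (60, array([462.2,   4.4])), (70, array([460.4,   4.3]))]
c [324.7 165.6] area 414.46875 r 11.8 [(8, array([ 6.133e+02, -2.000e-01])), (10, array([ 6.127e+02, -2.000e-01])), (15, array([ 6.113e+02, -2.000e-01])), (60, array([598.3,  -0.6])), (70, array([595.4,  -0.7]))]
   box [[578.3, 46.6], [660.8, 34.4], [647.0, -47.1], [564.8, -33.9]] [612.7  -0. ]
   len [83.4 82.6 83.2 81.7] ang -8.416491992950212
```

```bash
cat >> h.py <<'E'
def go(x,y,z,yaw=90,st=None):
    st=st or env.state();R=Ro.from_euler('xyz',st['ee_rot'],degrees=True).as_matrix()
    s=R.T@(np.array([x,y,z])-st['ee_pos'])/500
    dy=(st['ee_rot'][2]-yaw+180)%360-180
    print('at',st['ee_pos'].round(1),st['ee_rot'].round(1),'w',round(st['gripper_width'],1),'-> shift',s.round(4),'turn',round(dy/45,3),'rows',round(np.linalg.norm(s)*12,1))
E
python3 -c "
from h import *
go(433,156,230)"
```

```text
at [192.  541.5 179.5] [-179.9   -0.   160.5] w 91.3 -> shift [-0.7119 -0.5658 -0.1002] turn 1.566 rows 11.0
```

Request:
arm_command(
  targets=[
    [0,-0.05,-0.04,-0.1,0.16],
    [0,-0.1,-0.08,-0.1,0.32],
    [0,-0.16,-0.13,-0.1,0.48],
    [0,-0.22,-0.18,-0.1,0.64],
    [0,-0.28,-0.23,-0.1,0.8],
    [0,-0.34,-0.27,-0.1,0.94],
    [0,-0.4,-0.32,-0.1,1],
    [0,-0.46,-0.37,-0.1,1],
  ],
  squeeze=15,
)

```text
time_s: 0.82
ee_pos: [347.5, 288.7, 229.7]
ee_rot: [-179.9, 0.1, 115.4]
force: [1.1, 1.5, -0.6]
gripper_width: 91.4
```

```bash
python3 -c "
from h import *
go(433,156,230)"
```

```text
at [347.5 288.7 229.7] [-1.799e+02  1.000e-01  1.154e+02] w 91.4 -> shift [-0.3131  0.0406 -0.0004] turn 0.565 rows 3.8
```

Request:
arm_command(
  targets=[
    [0,-0.08,0.01,0,0.16],
    [0,-0.16,0.02,0,0.32],
    [0,-0.24,0.03,0,0.48],
    [0,-0.313,0.041,0,0.565],
    [0,-0.313,0.041,0,0.565],
    [0,-0.313,0.041,0,0.565],
  ],
)

```text
time_s: 1.32
ee_pos: [433.6, 154.8, 229.4]
ee_rot: [-179.9, 0.1, 89.8]
force: [-0.5, 0.1, -0.1]
gripper_width: 91.1
```

Run:
```python
from h import *
st=env.state();a=env.grab_frame('wrist')[:,:,::-1].copy();cv2.imwrite('pics/w1.png',a)
t=env.grab_frame('top')[:,:,::-1].copy();cv2.imwrite('pics/top1.png',t)
import pickle;pickle.dump(st,open('w1.pkl','wb'))
go(433,156,230)
c=cam('wrist',st)
print(proj(c,[[433.5,155.6,70],[363,278.9,70],[470,5,15],[442,-161,60],[600,230,10],[586,-233,10],[613,0,8]]).round(1))
```

```text
at [432.6 156.6 229.5] [-1.799e+02  1.000e-01  9.000e+01] w 91.1 -> shift [-0.0011  0.0009 -0.0009] turn 0.0 rows 0.0
[[315.8 179.1]
 [252.4  71.4]
 [339.9 267.1]
 [322.1 377.7]
 [438.6 115.6]
 [402.8 386.5]
 [430.5 267.6]]
```

View pics/w1.png

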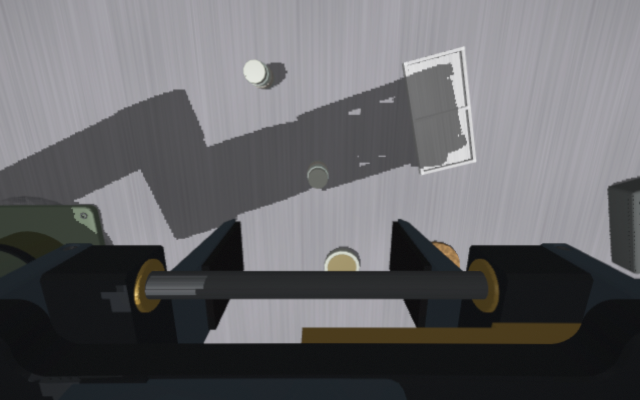

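View pics/top1.png

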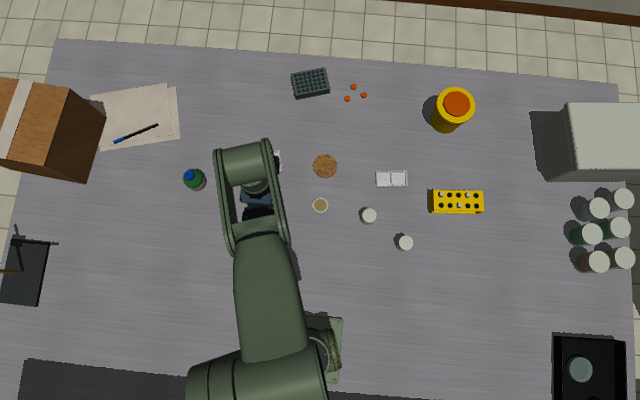

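The wrist view shows the near vial's cap at about (318,175) and the far vial's cap at about (255,71). The outer corners of the jar tray are at about (404,63), (465,47), (476,160) and (422,174). I'll cast these to get positions.

Run:
```python
from h import *
import pickle
st=pickle.load(open('w1.pkl','rb'));c=cam('wrist',st)
a=cv2.imread('pics/w1.png')
X=cast(c,[[404,63],[465,47],[476,160],[422,174]],10);print(X.round(1).tolist(),X.mean(0).round(1))
print(cast(c,[[318,173],[255,71]],70).round(1))
b1=cv2.resize(a[150:200,290:350],None,fx=6,fy=6,interpolation=cv2.INTER_CUBIC)
b2=cv2.resize(a[40:190,390:490],None,fx=4,fy=4,interpolation=cv2.INTER_CUBIC)
b3=cv2.resize(a[50:100,230:290],None,fx=6,fy=6,interpolation=cv2.INTER_CUBIC)
o=np.zeros((600,800,3),np.uint8);o[:300,:360]=b1;o[300:,:360]=b3;o[:,380:780]=b2;cv2.imwrite('pics/w1c.png',o)
```

```text
[[548.0, 295.7, 10.0], [624.1, 313.8, 10.0], [659.0, 169.5, 10.0], [585.1, 149.8, 10.0]] [604.1 232.2  10. ]
[[436.2 163.3  70. ]
 [365.9 279.3  70. ]]
```

View pics/w1c.png

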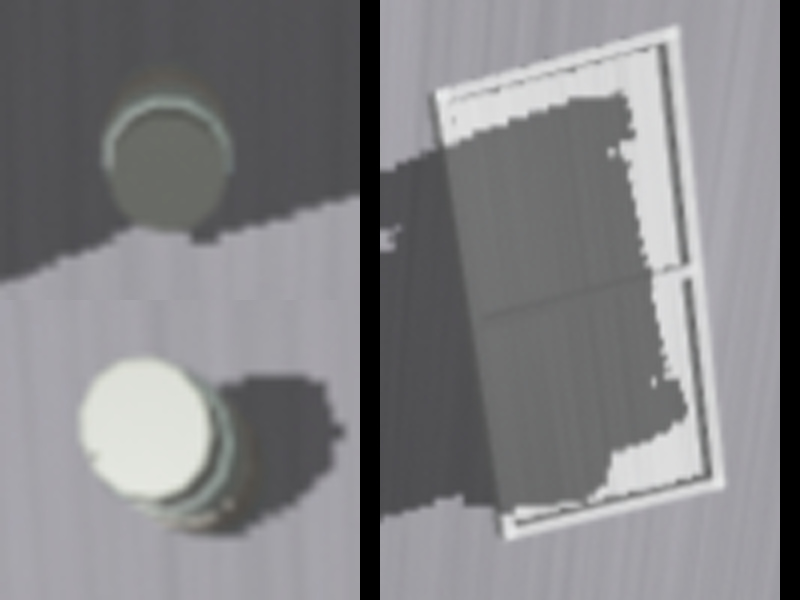

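Request:
arm_command(
  targets=[
    [0,0,0.004,0.08,0],
    [0,0,0.004,0.16,0],
    [0,0,0.004,0.24,0],
    [0,0,0.004,0.32,0],
    [0,0,0.004,0.38,0],
    [0,0,0.004,0.425,0],
    [0,0,0.004,0.427,0],
    [0,0,0.004,0.427,0],
  ],
)

```text
time_s: 2.08
ee_pos: [432.9, 157.4, 15.5]
ee_rot: [-179.8, 0.1, 90.2]
force: [0.1, -0.3, 0.2]
gripper_width: 90.8
```

Request:
arm_command(
  targets=[
    [0.3,0,0,0,0],
    [0.5,0,0,0,0],
    [0.6,0,0,0,0],
    [0.8,0,0,0,0],
    [1,0,0,0,0],
    [1,0,0,0,0],
    [1,0,0,0,0],
    [1,0,0,0,0],
  ],
  squeeze=12,
)

```text
time_s: 2.75
ee_pos: [433.0, 157.3, 15.6]
ee_rot: [-179.8, 0.1, 90.2]
force: [0.4, -0.6, -0.3]
gripper_width: 40.9
```

Request:
arm_command(
  targets=[
    [1,0,0,0,0],
    [1,0,0,0,0],
    [1,0,0,0,0],
    [1,0,0,0,0],
    [1,0,0,0,0],
  ],
)

```text
time_s: 3.17
ee_pos: [433.1, 157.3, 15.6]
ee_rot: [-179.8, 0.1, 90.2]
force: [0.7, -0.3, 1.2]
gripper_width: 27.1
```

Run:
```python
from h import *
a=env.grab_frame('wrist')[:,:,::-1].copy();cv2.imwrite('pics/w2.png',a)
go(434,157,110)
```

```text
at [433.1 157.4  15.6] [-1.798e+02  1.000e-01  9.020e+01] w 27.1 -> shift [-0.001   0.0011 -0.1888] turn 0.003 rows 2.3
```

View pics/w2.png

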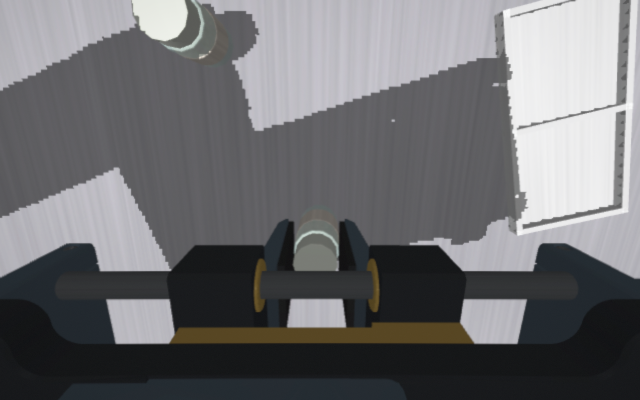

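The vial is held between the pads at about (317,245), upright. Next I'll lift it and refine the vial tray position.

Request:
arm_command(
  targets=[
    [1,0,0,-0.03,0],
    [1,0,0,-0.08,0],
    [1,0,0,-0.14,0],
    [1,0,0,-0.2,0],
    [1,0,0,-0.21,0],
  ],
)

```text
time_s: 3.63
ee_pos: [436.5, 158.5, 125.1]
ee_rot: [179.7, -0.1, 90.2]
force: [1.4, 0.5, 0.1]
gripper_width: 27.3
```

Run:
```python
from h import *
c=cam('top')
X=cast(c,np.array([[302,121],[432,121],[430,189],[306,189]])/4-.375+[300,140],10);print(X.round(1).tolist(),X.mean(0))
s=cv2.imread('pics/scene0.png')
cv2.imwrite('pics/s0v.png',cv2.resize(s[170:220,200:265],None,fx=10,fy=10,interpolation=cv2.INTER_CUBIC))
t=cv2.imread('pics/top1.png')
cv2.imwrite('pics/t1v.png',cv2.resize(t[160:196,365:420],None,fx=12,fy=12,interpolation=cv2.INTER_CUBIC))
```

```text
[[612.8, -178.2, 10.0], [622.9, -292.7, 10.0], [561.2, -293.5, 10.0], [551.8, -185.2, 10.0]] [ 587.1887364  -237.42487478   10.        ]
```

View pics/s0v.png

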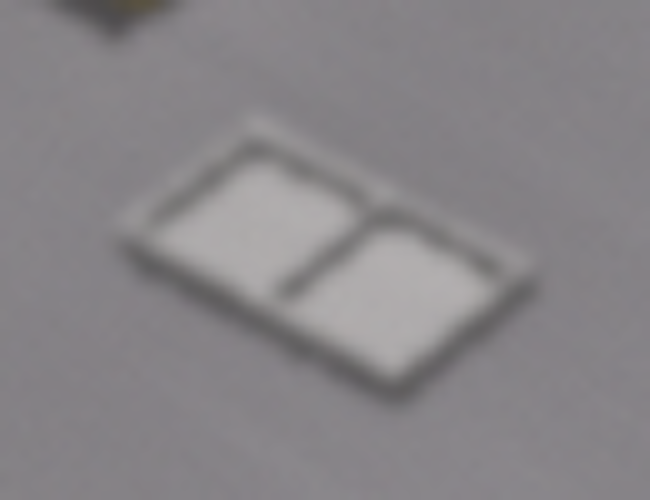

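View pics/t1v.png

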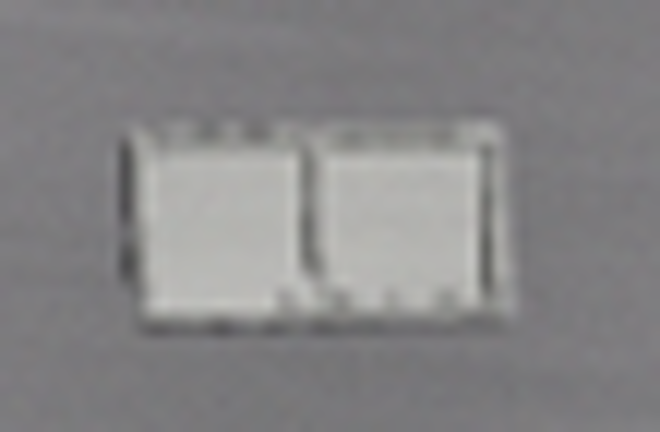

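The scene crop shows the rim-top corners of the vial tray at about (258,115), (537,275), (397,382) and (116,232). The top crop shows them at about (128,122), (500,122), (512,318) and (140,318).

Run:
```python
from h import *
X=cast(cam('top'),(np.array([[130,122],[500,122],[512,318],[140,318]])+.5)/12-.5+[365,160],10);print(X[:,:2].round(1).tolist(),X.mean(0))
X=cast(cam('scene'),(np.array([[258,115],[537,275],[397,382],[116,232]])+.5)/10-.5+[200,170],10);print(X[:,:2].round(1).tolist(),X.mean(0))
go(583,-210,125)
```

```text
[[613.5, -179.1], [623.1, -287.7], [564.3, -293.7], [554.8, -185.4]] [ 588.9069638  -236.45004971   10.        ]
[[563.1, -297.4], [556.3, -184.3], [610.8, -180.6], [622.8, -288.2]] [ 588.23893692 -237.63236054   10.        ]
at [436.5 158.5 125.1] [ 1.797e+02 -1.000e-01  9.020e+01] w 27.3 -> shift [-7.379e-01  2.911e-01  5.000e-04] turn 0.003 rows 9.5
```

Request:
arm_command(
  targets=[
    [1,-0.03,0.01,0,0],
    [1,-0.09,0.03,0,0],
    [1,-0.16,0.06,0,0],
    [1,-0.23,0.085,0,0],
    [1,-0.3,0.11,0,0],
    [1,-0.37,0.135,0,0],
    [1,-0.43,0.155,0,0],
    [1,-0.47,0.17,0,0],
  ],
)

```text
time_s: 4.3
ee_pos: [522.2, -79.0, 124.3]
ee_rot: [179.8, -0.0, 90.0]
force: [1.0, -0.1, -0.5]
gripper_width: 26.9
```

```bash
python3 -c "
from h import *
go(590.8,-263,110)"
```

```text
at [522.2 -79.  124.3] [179.8  -0.   90. ] w 26.9 -> shift [-0.368   0.1367  0.0287] turn 0.001 rows 4.7
```

Request:
arm_command(
  targets=[
    [1,-0.06,0.022,0,0],
    [1,-0.13,0.048,0,0],
    [1,-0.2,0.075,0,0],
    [1,-0.27,0.1,0,0],
    [1,-0.33,0.123,0,0],
    [1,-0.368,0.137,0.02,0],
    [1,-0.368,0.137,0.02,0],
    [1,-0.368,0.137,0.02,0],
  ],
)

```text
time_s: 4.97
ee_pos: [589.8, -263.3, 112.3]
ee_rot: [180.0, -0.2, 89.9]
force: [-0.8, 0.6, -1.5]
gripper_width: 27.2
```

Run:
```python
from h import *
cv2.imwrite('pics/w3.png',env.grab_frame('wrist')[:,:,::-1])
cv2.imwrite('pics/s3.png',cv2.resize(env.grab_frame('scene')[120:260,180:340,::-1],None,fx=4,fy=4))
go(590.8,-263,19)
```

```text
at [ 590.2 -261.9  113.7] [ 1.799e+02 -1.000e-01  9.010e+01] w 26.8 -> shift [-0.0025  0.0009  0.1894] turn 0.001 rows 2.3
```

View pics/w3.png

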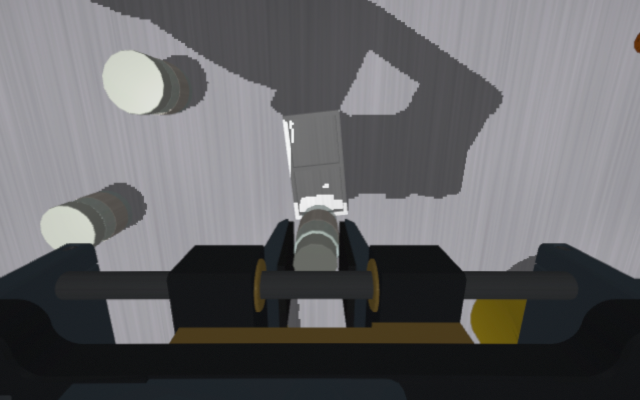

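View pics/s3.png

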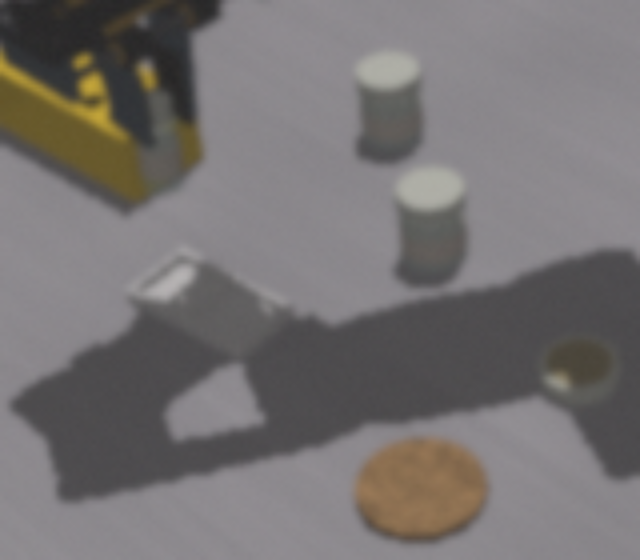

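The wrist view shows the vial tray corners at about (283,118), (341,111), (347,213) and (296,218). The jar lids are centred at about (133,82) and (68,227), and the held vial is upright. I'll cast these as a check.

Run:
```python
from h import *
c=cam('wrist')
X=cast(c,[[283,118],[341,111],[347,213],[296,218]],10);print(X.round(1).tolist(),X.mean(0))
print(cast(c,[[133,82],[68,227]],60))
go(591,-264,19)
```

```text
[[558.1, -187.3, 10.0], [615.3, -180.7, 10.0], [624.3, -286.2, 10.0], [569.1, -291.9, 10.0]] [ 591.71995566 -236.52684895   10.        ]
[[ 444.24451702 -159.52788037   60.        ]
 [ 365.162784   -283.19658868   60.        ]]
at [ 590.2 -261.9  113.7] [ 1.799e+02 -1.000e-01  9.010e+01] w 26.8 -> shift [-0.0045  0.0013  0.1894] turn 0.001 rows 2.3
```

Request:
arm_command(
  targets=[
    [1,-0.002,0.003,0.04,0],
    [1,-0.002,0.003,0.09,0],
    [1,-0.002,0.003,0.13,0],
    [1,-0.002,0.003,0.16,0],
    [1,-0.002,0.003,0.175,0],
    [1,-0.002,0.003,0.183,0],
    [1,-0.002,0.003,0.187,0],
    [1,-0.002,0.003,0.189,0],
  ],
)

```text
time_s: 5.73
ee_pos: [592.5, -262.5, 20.1]
ee_rot: [179.8, -0.1, 90.1]
force: [-0.3, -0.5, 0.1]
gripper_width: 27.1
```

```bash
python3 -c "
from h import *
print(env.state()['force']);go(592,-263,19)"
```

```text
[-0.2927075  -0.48095796  0.10624476]
at [ 592.5 -262.5   20.1] [ 1.798e+02 -1.000e-01  9.010e+01] w 27.1 -> shift [-0.001  -0.001   0.0022] turn 0.002 rows 0.0
```

Request:
arm_command(
  targets=[
    [1,0,0,0.002,0],
    [1,0,0,0.003,0],
    [1,0,0,0.003,0],
  ],
)

```text
time_s: 5.98
ee_pos: [592.9, -262.7, 19.4]
ee_rot: [179.7, -0.1, 90.1]
force: [1.2, 0.0, -1.0]
gripper_width: 26.9
```

Request:
arm_command(
  targets=[
    [0.6,0,0,0,0],
    [0.4,0,0,0,0],
    [0.2,0,0,0,0],
    [0,0,0,0,0],
    [0,0,0,0,0],
    [0,0,0,0,0],
  ],
)

```text
time_s: 6.48
ee_pos: [592.9, -262.7, 19.3]
ee_rot: [179.7, -0.1, 90.1]
force: [-0.2, 0.0, -0.3]
gripper_width: 63.7
```

Request:
arm_command(
  targets=[
    [0,0,0,-0.04,0],
    [0,0,0,-0.1,0],
    [0,0,0,-0.17,0],
    [0,0,0,-0.22,0],
    [0,0,0,-0.22,0],
    [0,0,0,-0.22,0],
  ],
)

```text
time_s: 6.98
ee_pos: [593.3, -263.2, 131.2]
ee_rot: [179.5, 0.0, 90.1]
force: [-0.4, 0.0, -0.4]
gripper_width: 91.2
```

Run:
```python
from h import *
cv2.imwrite('pics/w4.png',env.grab_frame('wrist')[:,:,::-1])
go(443,-160.5,125)
```

```text
at [ 592.2 -262.7  129.3] [ 1.797e+02 -1.000e-01  9.010e+01] w 91.1 -> shift [ 0.2049 -0.2981  0.0074] turn 0.002 rows 4.3
```

View pics/w4.png

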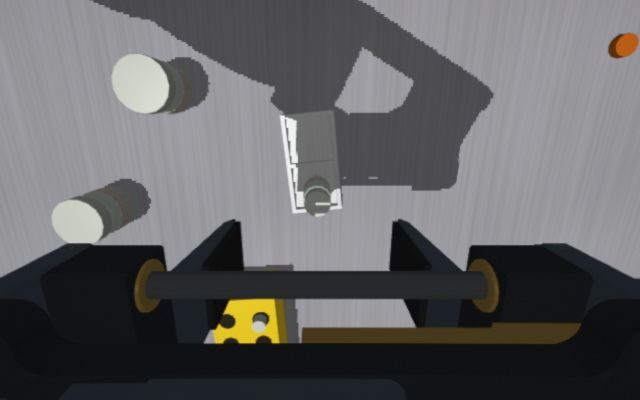

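The first vial stands upright in the far bay at about (317,197). Next is jar A.

Request:
arm_command(
  targets=[
    [0,0.03,-0.04,0,0],
    [0,0.07,-0.1,0,0],
    [0,0.12,-0.17,0,0],
    [0,0.16,-0.24,0,0],
    [0,0.205,-0.298,0,0],
    [0,0.205,-0.298,0,0],
    [0,0.205,-0.298,0,0],
    [0,0.205,-0.298,0,0],
  ],
)

```text
time_s: 7.7
ee_pos: [443.4, -160.7, 128.2]
ee_rot: [179.7, -0.1, 90.1]
force: [-0.4, -0.5, -0.7]
gripper_width: 91.1
```

```bash
python3 -c "
from h import *
go(443,-160.5,15)"
```

```text
at [ 443.4 -160.7  128.2] [ 1.797e+02 -1.000e-01  9.010e+01] w 91.1 -> shift [ 1.000e-04 -1.800e-03  2.263e-01] turn 0.002 rows 2.7
```

Request:
arm_command(
  targets=[
    [0,0,0,0.05,0],
    [0,0,0,0.1,0],
    [0,0,0,0.15,0],
    [0,0,0,0.2,0],
    [0,0,0,0.226,0],
    [0,0,0,0.226,0],
    [0,0,0,0.226,0],
    [0.2,0,0,0.226,0],
  ],
)

```text
time_s: 8.37
ee_pos: [445.4, -161.3, 15.5]
ee_rot: [179.7, -0.0, 90.1]
force: [0.9, -0.5, -0.3]
gripper_width: 87.0
```

Request:
arm_command(
  targets=[
    [0.3,0,0,0,0],
    [0.4,0,0,0,0],
    [0.6,0,0,0,0],
    [0.8,0,0,0,0],
    [1,0,0,0,0],
    [1,0,0,0,0],
    [1,0,0,0,0],
    [1,0,0,0,0],
  ],
  squeeze=18,
)

```text
time_s: 9.03
ee_pos: [445.2, -161.3, 15.8]
ee_rot: [179.7, -0.0, 90.1]
force: [-1.0, 0.6, 2.8]
gripper_width: 48.5
```

Request:
arm_command(
  targets=[
    [1,0,0,0,0],
    [1,0,0,0,0],
    [1,0,0,0,0],
  ],
)

```text
time_s: 9.28
ee_pos: [445.2, -161.3, 15.8]
ee_rot: [179.7, -0.0, 90.1]
force: [-1.3, 0.3, 1.8]
gripper_width: 48.5
```

Request:
arm_command(
  targets=[
    [1,0,0,-0.03,0],
    [1,0,0,-0.08,0],
    [1,0,0,-0.14,0],
    [1,0,0,-0.2,0],
    [1,0,0,-0.21,0],
    [1,0,0,-0.21,0],
  ],
)

```text
time_s: 9.78
ee_pos: [446.0, -161.8, 122.4]
ee_rot: [179.4, 0.1, 90.1]
force: [0.9, -0.8, -2.1]
gripper_width: 48.7
```

```bash
python3 -c "
from h import *
go(594,268,120)"
```

```text
at [ 446.  -161.8  122.4] [1.794e+02 1.000e-01 9.010e+01] w 48.7 -> shift [0.8592 0.2973 0.0067] turn 0.002 rows 10.9
```

Request:
arm_command(
  targets=[
    [1,0.03,0.01,0,0],
    [1,0.09,0.03,0,0],
    [1,0.16,0.055,0,0],
    [1,0.23,0.08,0,0],
    [1,0.3,0.104,0,0],
    [1,0.37,0.128,0,0],
    [1,0.44,0.152,0,0],
    [1,0.5,0.173,0,0],
  ],
)

```text
time_s: 10.45
ee_pos: [531.1, 90.5, 120.5]
ee_rot: [179.6, 0.1, 90.1]
force: [0.1, -0.9, -1.5]
gripper_width: 48.3
```

```bash
python3 -c "
from h import *
go(594,268,120)"
```

```text
at [531.1  90.5 120.5] [1.796e+02 1.000e-01 9.010e+01] w 48.3 -> shift [0.3547 0.1265 0.0012] turn 0.003 rows 4.5
```

Request:
arm_command(
  targets=[
    [1,0.07,0.025,0,0],
    [1,0.14,0.05,0,0],
    [1,0.21,0.075,0,0],
    [1,0.27,0.1,0,0],
    [1,0.33,0.118,0,0],
    [1,0.355,0.126,0,0],
    [1,0.355,0.126,0,0],
    [1,0.355,0.126,0,0],
  ],
)

```text
time_s: 11.12
ee_pos: [592.5, 267.6, 118.3]
ee_rot: [179.9, 0.2, 90.2]
force: [-0.2, 0.2, -1.4]
gripper_width: 48.3
```

Run:
```python
from h import *
cv2.imwrite('pics/w5.png',env.grab_frame('wrist')[:,:,::-1])
cv2.imwrite('pics/s5.png',cv2.resize(env.grab_frame('scene')[200:360,300:500,::-1],None,fx=3.5,fy=3.5))
go(594,268,19)
```

```text
at [592.8 266.5 119.5] [179.8   0.2  90.1] w 48.4 -> shift [0.0037 0.0017 0.2009] turn 0.002 rows 2.4
```

View pics/w5.png

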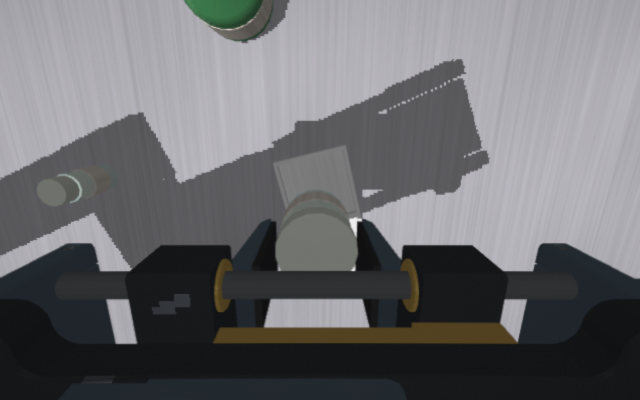

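View pics/s5.png

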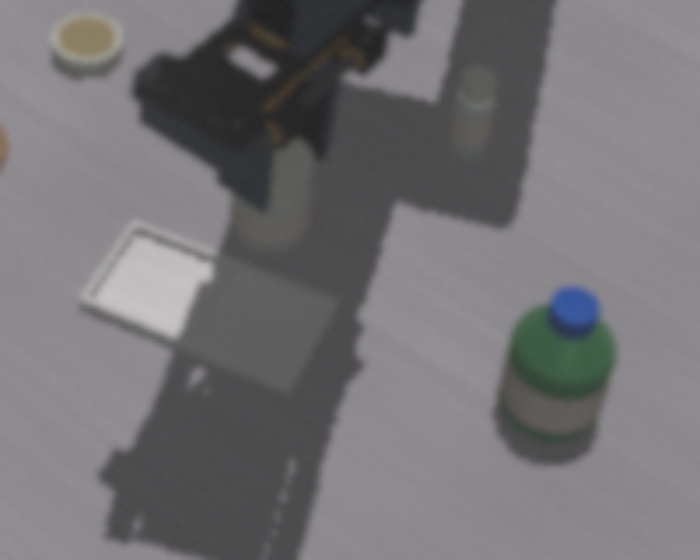

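The jar is held above the far bay. The tray's far corners are at about (274,163) and (347,146), and the bottle is well clear at the top of the image.

Run:
```python
from h import *
c=cam('wrist')
print(cast(c,[[274,163],[347,146]],10).round(1), cast(c,[[53,190]],70))
go(594,268,19)
```

```text
[[549.5 294.9  10. ]
 [625.6 312.6  10. ]] [[366.73935867 280.64095527  70.        ]]
at [592.8 266.5 119.5] [179.8   0.2  90.1] w 48.4 -> shift [0.0037 0.0017 0.2009] turn 0.002 rows 2.4
```

Request:
arm_command(
  targets=[
    [1,0.001,0.004,0.04,0],
    [1,0.001,0.004,0.09,0],
    [1,0.001,0.004,0.14,0],
    [1,0.001,0.004,0.17,0],
    [1,0.001,0.004,0.187,0],
    [1,0.001,0.004,0.195,0],
    [1,0.001,0.004,0.199,0],
    [1,0.001,0.004,0.201,0],
  ],
)

```text
time_s: 11.88
ee_pos: [595.8, 266.4, 19.8]
ee_rot: [179.7, 0.2, 90.1]
force: [-0.3, -0.5, -1.6]
gripper_width: 48.3
```

Request:
arm_command(
  targets=[
    [1,0,0,0.001,0],
    [1,0,0,0.002,0],
  ],
)

```text
time_s: 12.05
ee_pos: [596.7, 266.6, 20.1]
ee_rot: [179.6, 0.1, 90.1]
force: [0.2, -0.3, -1.7]
gripper_width: 48.2
```

Request:
arm_command(
  targets=[
    [1,0,0,0.002,0],
    [1,0,0,0.003,0],
    [1,0,0,0.003,0],
    [1,0,0,0.003,0],
  ],
)

```text
time_s: 12.38
ee_pos: [596.8, 266.7, 18.9]
ee_rot: [179.6, 0.1, 90.1]
force: [-0.2, -0.0, -0.5]
gripper_width: 48.2
```

Load has transferred to the tray, so I'll release.

Request:
arm_command(
  targets=[
    [0.4,0,0,0,0],
    [0.3,0,0,0,0],
    [0.2,0,0,0,0],
    [0,0,0,0,0],
    [0,0,0,0,0],
    [0,0,0,0,0],
  ],
)

```text
time_s: 12.88
ee_pos: [596.8, 266.7, 18.9]
ee_rot: [179.5, 0.1, 90.1]
force: [-0.4, -0.6, -0.2]
gripper_width: 85.2
```

Request:
arm_command(
  targets=[
    [0,0,0,-0.04,0],
    [0,0,0,-0.1,0],
    [0,0,0,-0.17,0],
    [0,0,0,-0.22,0],
    [0,0,0,-0.22,0],
    [0,0,0,-0.22,0],
  ],
)

```text
time_s: 13.38
ee_pos: [596.9, 267.3, 130.8]
ee_rot: [179.3, 0.0, 90.1]
force: [-1.0, 0.8, -2.0]
gripper_width: 91.1
```

Run:
```python
from h import *
cv2.imwrite('pics/w6.png',env.grab_frame('wrist')[:,:,::-1])
go(365.5,280,127)
```

```text
at [595.7 266.8 128.9] [1.795e+02 1.000e-01 9.010e+01] w 91.1 -> shift [ 2.690e-02 -4.604e-01  1.000e-04] turn 0.001 rows 5.5
```

View pics/w6.png

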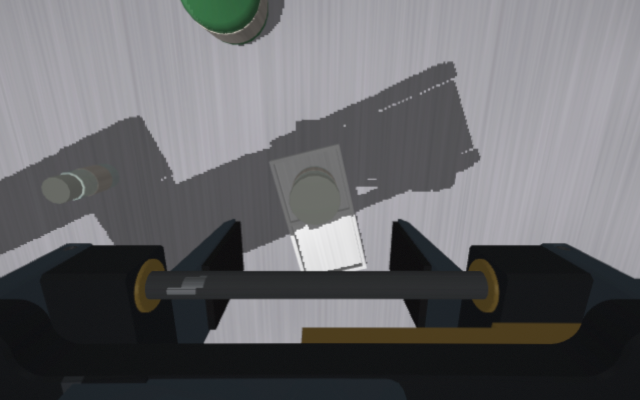

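Jar A stands in the far bay at about (314,194). Next is vial B.

Request:
arm_command(
  targets=[
    [0,0.003,-0.06,0,0],
    [0,0.008,-0.14,0,0],
    [0,0.013,-0.22,0,0],
    [0,0.018,-0.3,0,0],
    [0,0.023,-0.38,0,0],
    [0,0.027,-0.46,0,0],
    [0,0.027,-0.46,0,0],
    [0,0.027,-0.46,0,0],
  ],
)

```text
time_s: 14.1
ee_pos: [363.2, 279.3, 125.8]
ee_rot: [179.7, 0.2, 90.2]
force: [0.3, -0.4, 0.1]
gripper_width: 91.4
```

Run:
```python
from h import *
cv2.imwrite('pics/w7.png',env.grab_frame('wrist')[:,:,::-1])
go(365.5,280,15)
```

```text
at [365.2 279.9 126.2] [179.6   0.2  90.1] w 91.4 -> shift [ 0.0009 -0.001   0.2224] turn 0.003 rows 2.7
```

View pics/w7.png

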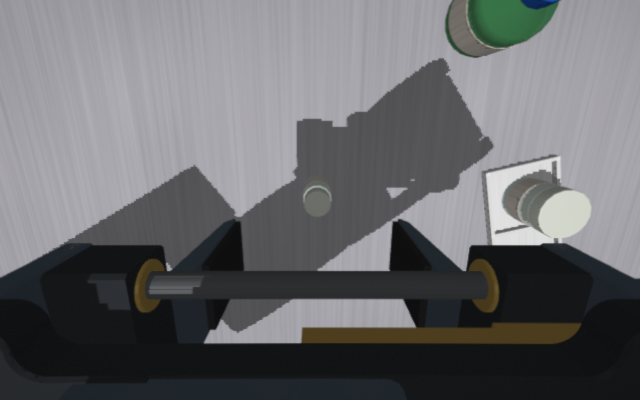

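The vial cap is at about (317,200), centred between the fingers. I'll descend and grip.

Request:
arm_command(
  targets=[
    [0,0,0,0.05,0],
    [0,0,0,0.1,0],
    [0,0,0,0.15,0],
    [0,0,0,0.2,0],
    [0,0,0,0.222,0],
    [0,0,0,0.222,0],
    [0.2,0,0,0.222,0],
    [0.4,0,0,0.222,0],
  ],
  squeeze=12,
)

```text
time_s: 14.82
ee_pos: [367.4, 280.0, 15.6]
ee_rot: [179.5, 0.1, 90.1]
force: [1.2, -0.0, 0.3]
gripper_width: 80.7
```

Request:
arm_command(
  targets=[
    [0.6,0,0,0,0],
    [0.8,0,0,0,0],
    [1,0,0,0,0],
    [1,0,0,0,0],
    [1,0,0,0,0],
    [1,0,0,0,0],
    [1,0,0,0,0],
    [1,0,0,0,0],
  ],
)

```text
time_s: 15.48
ee_pos: [367.3, 280.0, 15.6]
ee_rot: [179.5, 0.1, 90.1]
force: [0.3, 0.3, -0.1]
gripper_width: 27.4
```

Request:
arm_command(
  targets=[
    [1,0,0,0,0],
    [1,0,0,0,0],
    [1,0,0,0,0],
    [1,0,0,0,0],
  ],
)

```text
time_s: 15.82
ee_pos: [367.2, 280.0, 15.6]
ee_rot: [179.5, 0.1, 90.1]
force: [-0.3, -0.4, 0.3]
gripper_width: 26.9
```

Request:
arm_command(
  targets=[
    [1,0,0,-0.03,0],
    [1,0,0,-0.08,0],
    [1,0,0,-0.14,0],
    [1,0,0,-0.2,0],
    [1,0,0,-0.21,0],
    [1,0,0,-0.21,0],
  ],
)

```text
time_s: 16.32
ee_pos: [367.7, 281.2, 122.5]
ee_rot: [179.3, -0.1, 90.1]
force: [-0.6, -0.1, -0.3]
gripper_width: 27.2
```

```bash
python3 -c "
from h import *
go(587.5,-211,122)"
```

```text
at [367.7 281.2 122.5] [ 1.793e+02 -1.000e-01  9.010e+01] w 27.2 -> shift [-0.9851  0.438   0.0054] turn 0.002 rows 12.9
```

Request:
arm_command(
  targets=[
    [1,-0.03,0.013,0,0],
    [1,-0.08,0.036,0,0],
    [1,-0.14,0.062,0,0],
    [1,-0.21,0.093,0,0],
    [1,-0.28,0.124,0,0],
    [1,-0.35,0.155,0,0],
    [1,-0.42,0.187,0,0],
    [1,-0.49,0.218,0,0],
  ],
)

```text
time_s: 16.98
ee_pos: [476.2, 34.4, 121.7]
ee_rot: [179.5, -0.1, 90.1]
force: [0.9, 1.1, -0.1]
gripper_width: 27.1
```

```bash
python3 -c "
from h import *
go(587.5,-211,122)"
```

```text
at [476.2  34.4 121.7] [ 1.795e+02 -1.000e-01  9.010e+01] w 27.1 -> shift [-0.4911  0.2219  0.001 ] turn 0.002 rows 6.5
```

Request:
arm_command(
  targets=[
    [1,-0.07,0.032,0,0],
    [1,-0.14,0.063,0,0],
    [1,-0.21,0.095,0,0],
    [1,-0.28,0.127,0,0],
    [1,-0.35,0.158,0,0],
    [1,-0.41,0.185,0,0],
    [1,-0.46,0.208,0,0],
    [1,-0.49,0.222,0,0],
  ],
)

```text
time_s: 17.65
ee_pos: [587.4, -213.3, 119.7]
ee_rot: [179.7, -0.1, 90.0]
force: [-0.3, 0.1, -0.4]
gripper_width: 27.3
```

Request:
arm_command(
  targets=[
    [1,0,0,0,0],
    [1,0,0,0,0],
    [1,0,0,0,0],
  ],
)

```text
time_s: 17.9
ee_pos: [585.9, -212.1, 117.9]
ee_rot: [179.9, -0.2, 90.0]
force: [-0.3, 0.2, -0.1]
gripper_width: 26.9
```

Run:
```python
from h import *
cv2.imwrite('pics/w8.png',env.grab_frame('wrist')[:,:,::-1])
c=cam('wrist');print(proj(c,[[615.3,-181,10],[558,-187,10]]))
go(587.5,-211,19)
```

```text
[[343.07026624 161.47487034]
 [288.40515908 167.1929069 ]]
at [ 586.2 -211.8  118.5] [179.8  -0.2  90. ] w 27.2 -> shift [0.0011 0.0019 0.1991] turn 0.0 rows 2.4
```

View pics/w8.png

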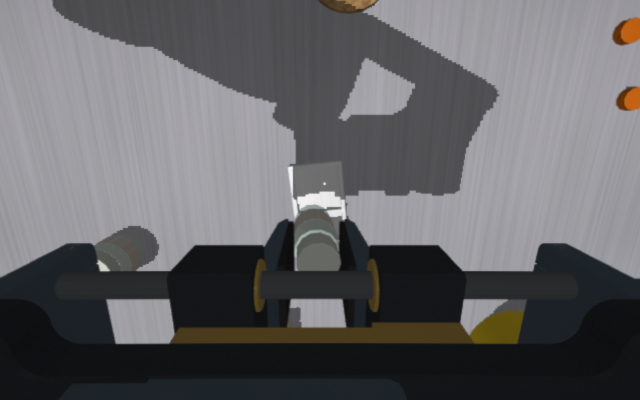

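The tray corners at about (289,167) and (342,162) match the projection. I'll descend.

Request:
arm_command(
  targets=[
    [1,0.001,0,0.04,0],
    [1,0.001,0,0.09,0],
    [1,0.001,0,0.14,0],
    [1,0.001,0,0.17,0],
    [1,0.001,0,0.187,0],
    [1,0.001,0,0.194,0],
    [1,0.001,0,0.198,0],
    [1,0.001,0,0.199,0],
  ],
)

```text
time_s: 18.62
ee_pos: [587.1, -210.9, 19.8]
ee_rot: [179.7, -0.1, 90.0]
force: [0.4, 0.4, -0.4]
gripper_width: 27.1
```

Request:
arm_command(
  targets=[
    [1,0,0,0.001,0],
    [1,0,0,0.002,0],
    [1,0,0,0.002,0],
  ],
)

```text
time_s: 18.87
ee_pos: [587.6, -211.0, 19.6]
ee_rot: [179.7, -0.1, 90.0]
force: [0.5, -0.0, -0.3]
gripper_width: 27.4
```

Request:
arm_command(
  targets=[
    [1,0,0,0.001,0],
    [1,0,0,0.002,0],
    [1,0,0,0.002,0],
  ],
)

```text
time_s: 19.12
ee_pos: [587.7, -211.1, 18.8]
ee_rot: [179.6, -0.1, 90.0]
force: [-0.3, -0.3, -0.8]
gripper_width: 27.0
```

Request:
arm_command(
  targets=[
    [0.6,0,0,0,0],
    [0.4,0,0,0,0],
    [0.2,0,0,0,0],
    [0,0,0,0,0],
    [0,0,0,0,0],
    [0,0,0,0,0],
  ],
)

```text
time_s: 19.62
ee_pos: [587.7, -211.1, 18.8]
ee_rot: [179.6, -0.1, 90.0]
force: [-0.1, -0.7, -0.6]
gripper_width: 64.2
```

Request:
arm_command(
  targets=[
    [0,0,0,-0.04,0],
    [0,0,0,-0.1,0],
    [0,0,0,-0.17,0],
    [0,0,0,-0.22,0],
    [0,0,0,-0.22,0],
    [0,0,0,-0.22,0],
  ],
)

```text
time_s: 20.12
ee_pos: [587.9, -211.6, 130.6]
ee_rot: [179.4, -0.0, 90.0]
force: [-1.0, 0.3, 0.1]
gripper_width: 90.9
```

Run:
```python
from h import *
cv2.imwrite('pics/w9.png',env.grab_frame('wrist')[:,:,::-1])
go(364,-285,127)
```

```text
at [ 586.8 -211.2  128.8] [ 1.796e+02 -1.000e-01  9.000e+01] w 91.1 -> shift [-0.1474 -0.4456  0.0005] turn 0.001 rows 5.6
```

View pics/w9.png

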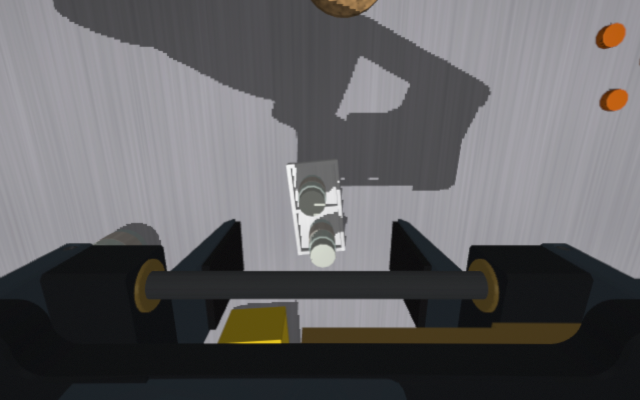

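Both vials are upright in their bays, at about (312,200) and (322,250). Next is jar B.

Request:
arm_command(
  targets=[
    [0,-0.02,-0.06,0,0],
    [0,-0.046,-0.14,0,0],
    [0,-0.073,-0.22,0,0],
    [0,-0.1,-0.3,0,0],
    [0,-0.126,-0.38,0,0],
    [0,-0.147,-0.445,0,0],
    [0,-0.147,-0.445,0,0],
    [0,-0.147,-0.445,0,0],
  ],
)

```text
time_s: 20.83
ee_pos: [362.3, -284.5, 126.1]
ee_rot: [179.7, -0.2, 89.8]
force: [-0.1, -0.9, 0.3]
gripper_width: 91.4
```

Run:
```python
from h import *
cv2.imwrite('pics/w10.png',env.grab_frame('wrist')[:,:,::-1])
go(364,-285,15.5)
```

```text
at [ 363.8 -284.6  126.3] [179.7  -0.2  89.9] w 91.3 -> shift [-0.0015 -0.0009  0.2217] turn -0.001 rows 2.7
```

View pics/w10.png

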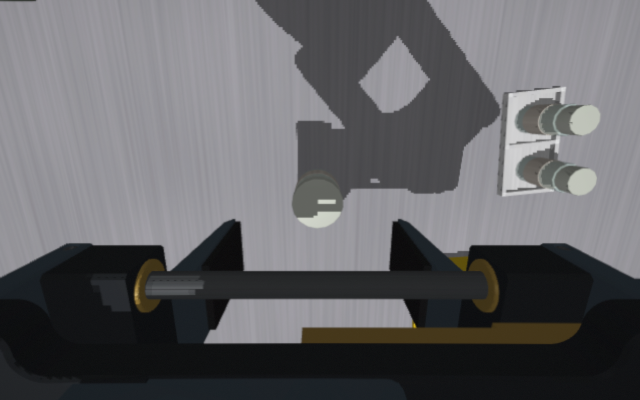

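The jar lid is at about (317,200), centred between the fingers. I'll descend and grip.

Request:
arm_command(
  targets=[
    [0,0,0,0.05,0],
    [0,0,0,0.1,0],
    [0,0,0,0.15,0],
    [0,0,0,0.2,0],
    [0,0,0,0.221,0],
    [0,0,0,0.221,0],
    [0,0,0,0.221,0],
    [0.2,0,0,0.221,0],
  ],
  squeeze=18,
)

```text
time_s: 21.55
ee_pos: [365.9, -284.5, 16.2]
ee_rot: [179.6, -0.1, 90.0]
force: [0.6, -0.5, 0.0]
gripper_width: 87.3
```

Request:
arm_command(
  targets=[
    [0.3,0,0,0,0],
    [0.4,0,0,0,0],
    [0.6,0,0,0,0],
    [0.8,0,0,0,0],
    [1,0,0,0,0],
    [1,0,0,0,0],
    [1,0,0,0,0],
    [1,0,0,0,0],
  ],
)

```text
time_s: 22.22
ee_pos: [365.6, -284.5, 16.4]
ee_rot: [179.6, -0.1, 90.0]
force: [-0.7, 0.5, 2.8]
gripper_width: 48.6
```

Request:
arm_command(
  targets=[
    [1,0,0,0,0],
    [1,0,0,0,0],
    [1,0,0,0,0],
  ],
)

```text
time_s: 22.47
ee_pos: [365.6, -284.5, 16.4]
ee_rot: [179.6, -0.1, 90.0]
force: [-0.6, -0.7, 1.6]
gripper_width: 48.4
```

Request:
arm_command(
  targets=[
    [1,0,0,-0.03,0],
    [1,0,0,-0.08,0],
    [1,0,0,-0.14,0],
    [1,0,0,-0.2,0],
    [1,0,0,-0.22,0],
    [1,0,0,-0.22,0],
  ],
)

```text
time_s: 22.97
ee_pos: [366.7, -286.1, 129.0]
ee_rot: [179.3, 0.1, 90.0]
force: [-0.1, 0.0, -2.0]
gripper_width: 48.3
```

```bash
python3 -c "
from h import *
go(613,195,125)"
```

```text
at [ 366.7 -286.1  129. ] [1.793e+02 1.000e-01 9.000e+01] w 48.3 -> shift [0.9623 0.4924 0.012 ] turn -0.0 rows 13.0
```

Request:
arm_command(
  targets=[
    [1,0.03,0.015,0,0],
    [1,0.08,0.041,0,0],
    [1,0.14,0.072,0,0],
    [1,0.21,0.107,0,0],
    [1,0.28,0.143,0,0],
    [1,0.35,0.179,0,0],
    [1,0.42,0.215,0,0],
    [1,0.49,0.251,0,0],
  ],
)

```text
time_s: 23.63
ee_pos: [491.7, -39.1, 128.3]
ee_rot: [179.5, 0.1, 90.0]
force: [0.5, -0.4, -1.8]
gripper_width: 48.4
```

```bash
python3 -c "
from h import *
go(613,195,125)"
```

```text
at [491.7 -39.1 128.3] [1.795e+02 1.000e-01 9.000e+01] w 48.4 -> shift [0.4681 0.2426 0.008 ] turn -0.0 rows 6.3
```

Request:
arm_command(
  targets=[
    [1,0.07,0.036,0,0],
    [1,0.14,0.072,0,0],
    [1,0.21,0.109,0,0],
    [1,0.28,0.145,0,0],
    [1,0.34,0.176,0,0],
    [1,0.4,0.207,0,0],
    [1,0.44,0.228,0,0],
    [1,0.468,0.243,0,0],
  ],
)

```text
time_s: 24.3
ee_pos: [613.1, 197.5, 126.3]
ee_rot: [179.7, 0.1, 90.1]
force: [0.6, 0.2, -1.9]
gripper_width: 48.7
```

Request:
arm_command(
  targets=[
    [1,0,0,0,0],
    [1,0,0,0,0],
    [1,0,0,0,0],
  ],
)

```text
time_s: 24.55
ee_pos: [611.7, 196.4, 124.6]
ee_rot: [179.9, 0.2, 90.1]
force: [0.6, -0.6, -1.6]
gripper_width: 48.1
```

Run:
```python
from h import *
cv2.imwrite('pics/w11.png',env.grab_frame('wrist')[:,:,::-1])
go(613,195,19.5)
```

```text
at [612.  196.2 125.2] [179.8   0.2  90.1] w 48.6 -> shift [-0.0017  0.0013  0.2114] turn 0.002 rows 2.5
```

View pics/w11.png

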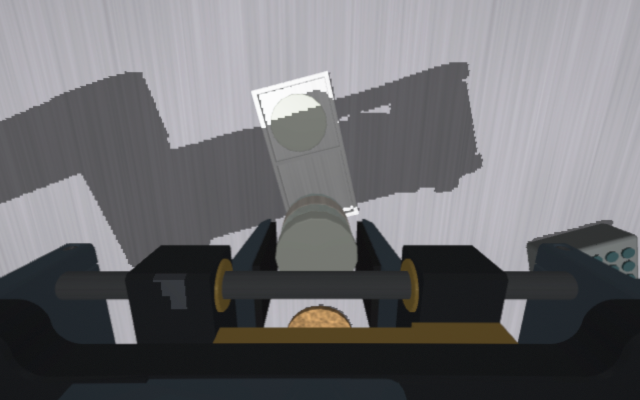

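The other jar stands in the far bay and the held jar is above the near bay. I'll descend.

Request:
arm_command(
  targets=[
    [1,-0.002,0,0.04,0],
    [1,-0.002,0,0.09,0],
    [1,-0.002,0,0.14,0],
    [1,-0.002,0,0.18,0],
    [1,-0.002,0,0.198,0],
    [1,-0.002,0,0.206,0],
    [1,-0.002,0,0.21,0],
    [1,-0.002,0,0.211,0],
  ],
)

```text
time_s: 25.27
ee_pos: [613.1, 194.7, 20.7]
ee_rot: [179.7, 0.1, 90.0]
force: [0.6, 0.5, -0.6]
gripper_width: 48.4
```

Request:
arm_command(
  targets=[
    [1,0,0,0.001,0],
    [1,0,0,0.002,0],
    [1,0,0,0.002,0],
  ],
)

```text
time_s: 25.52
ee_pos: [613.7, 194.8, 20.7]
ee_rot: [179.6, 0.1, 90.0]
force: [0.4, -0.6, -0.7]
gripper_width: 48.2
```

Request:
arm_command(
  targets=[
    [1,0,0,0.002,0],
    [1,0,0,0.003,0],
    [1,0,0,0.003,0],
  ],
)

```text
time_s: 25.77
ee_pos: [613.9, 194.9, 19.4]
ee_rot: [179.6, 0.1, 90.1]
force: [-0.4, -0.2, -1.2]
gripper_width: 48.1
```

Request:
arm_command(
  targets=[
    [1,0,0,0.001,0],
    [1,0,0,0.001,0],
    [0.4,0,0,0.001,0],
    [0.3,0,0,0.001,0],
    [0.2,0,0,0.001,0],
    [0,0,0,0.001,0],
    [0,0,0,0.001,0],
    [0,0,0,0.001,0],
  ],
)

```text
time_s: 26.43
ee_pos: [613.9, 194.9, 18.9]
ee_rot: [179.6, 0.1, 90.0]
force: [-0.3, 0.5, -1.4]
gripper_width: 85.2
```

Request:
arm_command(
  targets=[
    [0,0,0,-0.04,0],
    [0,0,0,-0.1,0],
    [0,0,0,-0.17,0],
    [0,0,0,-0.22,0],
    [0,0,0,-0.22,0],
    [0,0,0,-0.22,0],
  ],
)

```text
time_s: 26.93
ee_pos: [614.1, 195.4, 130.7]
ee_rot: [179.4, 0.0, 90.1]
force: [-0.3, 0.2, -1.3]
gripper_width: 91.5
```

Run:
```python
from h import *
cv2.imwrite('pics/w12.png',env.grab_frame('wrist')[:,:,::-1])
go(470.6,5,130)
```

```text
at [612.9 195.  128.8] [1.796e+02 1.000e-01 9.000e+01] w 91.0 -> shift [-0.3798 -0.2849 -0.0038] turn 0.001 rows 5.7
```

View pics/w12.png

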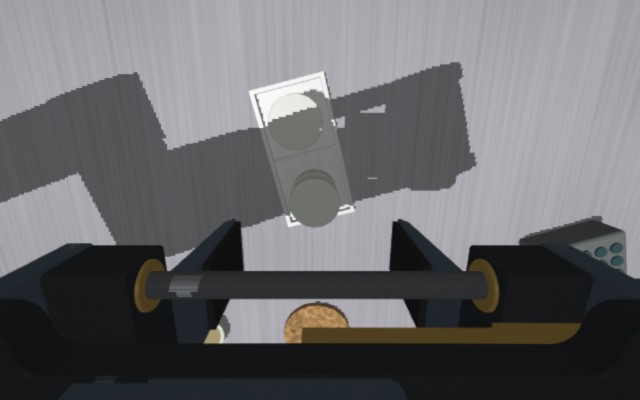

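Both jars are in their bays, at about (296,121) and (315,200). Now the dish.

Request:
arm_command(
  targets=[
    [0,-0.05,-0.037,0,0],
    [0,-0.11,-0.082,0,0],
    [0,-0.17,-0.127,0,0],
    [0,-0.23,-0.172,0,0],
    [0,-0.29,-0.217,0,0],
    [0,-0.35,-0.263,0,0],
    [0,-0.38,-0.285,0,0],
    [0,-0.38,-0.285,0,0],
  ],
)

```text
time_s: 27.65
ee_pos: [466.3, 2.5, 126.4]
ee_rot: [179.9, 0.2, 89.9]
force: [-0.6, -0.2, -0.3]
gripper_width: 91.5
```

Request:
arm_command(
  targets=[
    [0,0,0,0,0],
    [0,0,0,0,0],
  ],
)

```text
time_s: 27.82
ee_pos: [465.6, 2.7, 125.3]
ee_rot: [-179.9, 0.1, 89.9]
force: [0.9, 0.2, -0.3]
gripper_width: 91.0
```

Run:
```python
from h import *
st=env.state()
cv2.imwrite('pics/w13.png',env.grab_frame('wrist')[:,:,::-1])
print(proj(cam('wrist',st),[[470.6,5,15],[612.8,0,8]]))
go(471,5,4)
```

```text
[[320.34760241 187.14528347]
 [449.50354416 189.77418442]]
at [466.3   3.  125.5] [-1.80e+02  1.00e-01  8.99e+01] w 91.3 -> shift [0.0046 0.0095 0.2431] turn -0.002 rows 2.9
```

View pics/w13.png

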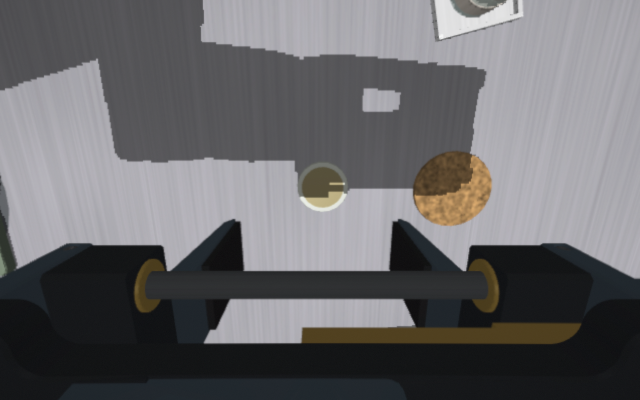

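The dish is at about (322,187) and the mat at about (452,188). Both are within about 2 mm of the top-view estimate.

Request:
arm_command(
  targets=[
    [0,0.004,0.011,0.05,0],
    [0,0.004,0.011,0.1,0],
    [0,0.004,0.01,0.15,0],
    [0,0.004,0.01,0.19,0],
    [0,0.004,0.009,0.215,0],
    [0,0.004,0.009,0.23,0],
    [0,0.004,0.009,0.233,0],
    [0,0.004,0.009,0.233,0],
  ],
  squeeze=8,
)

```text
time_s: 28.53
ee_pos: [471.2, 5.2, 8.7]
ee_rot: [-180.0, 0.1, 89.9]
force: [-1.0, 0.1, 1.4]
gripper_width: 91.2
```

```bash
python3 -c "
from h import *
go(472,5,4)"
```

```text
at [471.2   5.2   8.7] [-1.80e+02  1.00e-01  8.99e+01] w 91.2 -> shift [-0.0005  0.0017  0.0094] turn -0.001 rows 0.1
```

Request:
arm_command(
  targets=[
    [0,0,0.001,0.004,0],
    [0,0,0.001,0.009,0],
    [0,0,0.001,0.009,0],
    [0.2,0,0.001,0.009,0],
    [0.3,0,0.001,0.009,0],
    [0.4,0,0.001,0.009,0],
    [0.5,0,0.001,0.009,0],
    [0.6,0,0.001,0.009,0],
  ],
)

```text
time_s: 29.2
ee_pos: [471.7, 5.2, 4.3]
ee_rot: [-180.0, 0.1, 89.9]
force: [0.4, 0.5, 0.3]
gripper_width: 60.6
```

Request:
arm_command(
  targets=[
    [0.8,0,0,0,0],
    [1,0,0,0,0],
    [1,0,0,0,0],
    [1,0,0,0,0],
    [1,0,0,0,0],
    [1,0,0,0,0],
  ],
)

```text
time_s: 29.7
ee_pos: [471.7, 5.2, 4.3]
ee_rot: [-180.0, 0.1, 89.9]
force: [-0.5, -1.3, 0.2]
gripper_width: 20.7
```

The width closed past 55 mm, so the dish isn't between the pads. I'll look before going on.

Run:
```python
from h import *
cv2.imwrite('pics/w14.png',env.grab_frame('wrist')[:,:,::-1])
cv2.imwrite('pics/s14.png',cv2.resize(env.grab_frame('scene')[180:260,260:380,::-1],None,fx=6,fy=6))
print(env.state()['gripper_width'],env.state()['time_s'])
```

```text
12.839492320504075 29.8
```

View pics/w14.png

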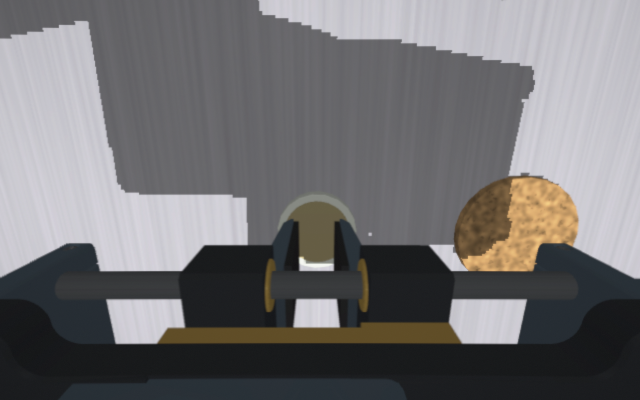

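View pics/s14.png

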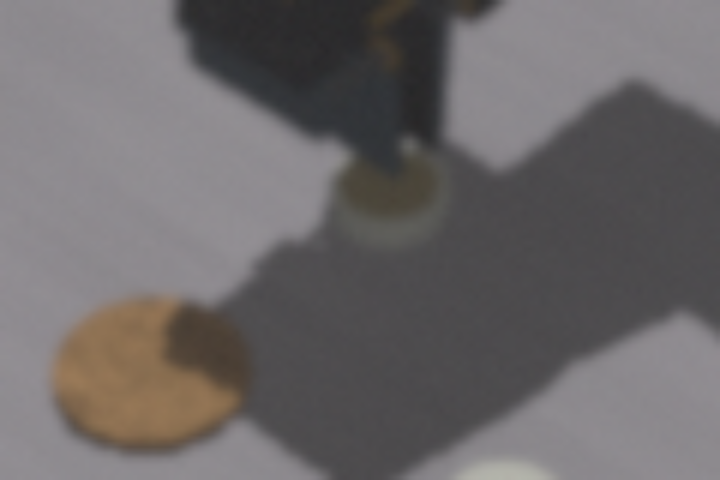

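Run:
```python
from h import *
st=env.state();print(st['ee_pos'],st['gripper_width'],st['force'])
c=cam('scene');p=proj(c,[st['ee_pos'],[472,5,15],[472,5,0]]);print(p,(p-[260,180])*6)
w=cam('wrist',st);print(proj(w,[st['ee_pos'],[472,5,15],[472,5,0]]))
print(cast(w,[[317,230]],15))
cv2.imwrite('pics/t14.png',cv2.resize(env.grab_frame('top')[150:240,270:390,::-1],None,fx=6,fy=6))
```

```text
[471.73038592   5.19827193   4.31061074] 12.839492320504075 [-0.16832832  0.902303   -0.18956187]
[[324.52940914 213.83212532]
 [324.34392958 210.93793344]
 [324.43173951 215.01691379]] [[387.17645484 202.99275189]
 [386.06357749 185.62760065]
 [386.59043704 210.10148271]]
[[315.27899753 225.94189525]
 [315.61498881 231.75593877]
 [315.66446766 224.10183246]]
[[472.95832094   6.29996415  15.        ]]
```

View pics/t14.png

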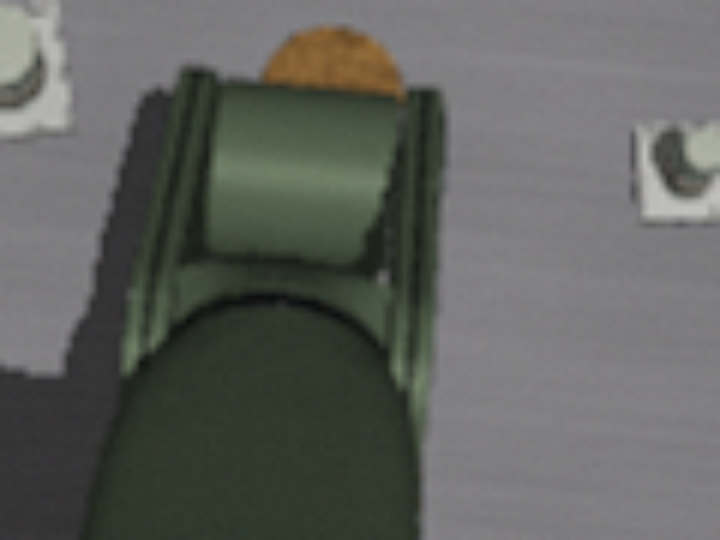

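Run:
```python
import cv2,numpy as np
o=[cv2.resize(cv2.imread(f'pics/{n}.png')[180:300,255:385],None,fx=3,fy=4,interpolation=cv2.INTER_CUBIC) for n in('w2','w14')]
cv2.imwrite('pics/cmp.png',np.hstack(o))
```

```text
(no output)
```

View pics/cmp.png

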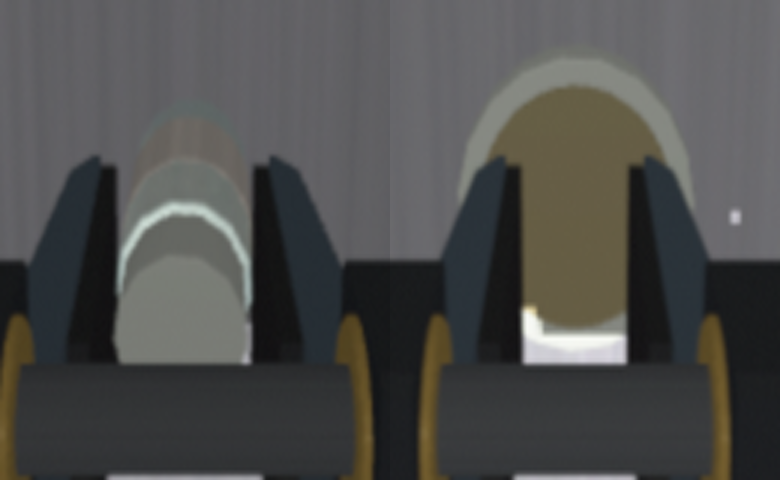

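Run:
```python
from h import *
c=cam('scene')
for z in (4,15,25,42):
    for hw in(0,16):
        p=proj(c,[[472+10+d,5+s,z] for d in(0,13) for s in(-hw,hw)]);print(z,hw,((p-[260,180])*6).round(0).tolist())
s=cv2.imread('pics/s3.png')
# earlier s3: tool (590,-262,113) width 27 ; crop x4 from (180,120)
for z in (113,124,151):
    p=proj(c,[[590+13.5+d,-262+s,z] for d in(0,13) for s in(-16,16)]);print(z,((p-[180,120])*4).round(0).tolist())
```

```text
4 0 [[371.0, 215.0], [371.0, 215.0], [351.0, 231.0], [351.0, 231.0]]
4 16 [[345.0, 199.0], [398.0, 232.0], [325.0, 214.0], [378.0, 247.0]]
15 0 [[371.0, 197.0], [371.0, 197.0], [351.0, 213.0], [351.0, 213.0]]
15 16 [[344.0, 181.0], [398.0, 214.0], [324.0, 196.0], [378.0, 229.0]]
25 0 [[370.0, 181.0], [370.0, 181.0], [350.0, 196.0], [350.0, 196.0]]
25 16 [[344.0, 164.0], [398.0, 197.0], [324.0, 180.0], [378.0, 213.0]]
42 0 [[370.0, 152.0], [370.0, 152.0], [349.0, 168.0], [349.0, 168.0]]
42 16 [[343.0, 136.0], [397.0, 169.0], [322.0, 151.0], [377.0, 184.0]]
113 [[132.0, 168.0], [162.0, 188.0], [117.0, 177.0], [147.0, 197.0]]
124 [[130.0, 155.0], [160.0, 175.0], [114.0, 164.0], [144.0, 184.0]]
151 [[123.0, 123.0], [154.0, 142.0], [108.0, 132.0], [138.0, 151.0]]
```

Run:
```python
import cv2
a=cv2.imread('pics/s3.png');cv2.imwrite('pics/s3c.png',cv2.resize(a[0:260,0:260],None,fx=2.3,fy=2.3))
```

```text
(no output)
```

View pics/s3c.png

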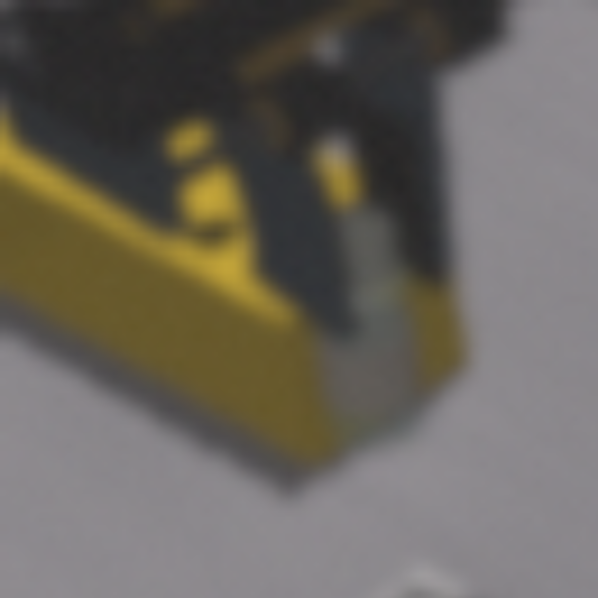

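The fingers are above the dish and the dish hasn't moved. Wrist and scene geometry both put the real fingertips about 38 mm behind the reported TCP. My earlier moves were relative, so those grasps and placings still hold. For the dish I'll open, go lower in steps, and watch the force.

Request:
arm_command(
  targets=[
    [0,0,0,0,0],
    [0,0,0,0,0],
    [0,0,0,0,0],
    [0,0,0,0,0],
    [0,0,0,0,0],
    [0,0,0,0,0],
    [0,0,0,0,0],
    [0,0,0,0,0],
  ],
)

```text
time_s: 30.52
ee_pos: [471.7, 5.2, 4.3]
ee_rot: [-180.0, 0.1, 89.9]
force: [0.7, -0.6, 0.3]
gripper_width: 59.0
```

Request:
arm_command(
  targets=[
    [0,0,0,0,0],
    [0,0,0,0,0],
    [0,0,0,0,0],
    [0,0,0,0,0],
  ],
)

```text
time_s: 30.85
ee_pos: [471.7, 5.2, 4.3]
ee_rot: [-180.0, 0.1, 89.9]
force: [0.4, -0.1, -0.0]
gripper_width: 86.0
```

Request:
arm_command(
  targets=[
    [0,0,0,0.01,0],
    [0,0,0,0.02,0],
    [0,0,0,0.03,0],
    [0,0,0,0.04,0],
    [0,0,0,0.046,0],
    [0,0,0,0.05,0],
    [0,0,0,0.05,0],
  ],
)

```text
time_s: 31.43
ee_pos: [471.3, 5.2, -21.3]
ee_rot: [-179.9, 0.1, 89.9]
force: [0.3, -0.2, -0.3]
gripper_width: 91.8
```

Run:
```python
from h import *
go(472,5,-30);print(env.state()['force'])
cv2.imwrite('pics/w15.png',env.grab_frame('wrist')[:,:,::-1])
cv2.imwrite('pics/s15.png',cv2.resize(env.grab_frame('scene')[180:260,260:380,::-1],None,fx=6,fy=6))
```

```text
at [471.3   5.2 -21.3] [-1.799e+02  1.000e-01  8.990e+01] w 91.8 -> shift [-0.0003  0.0015  0.0174] turn -0.001 rows 0.2
[ 0.26090719 -0.17432325 -0.29998089]
```

View pics/w15.png

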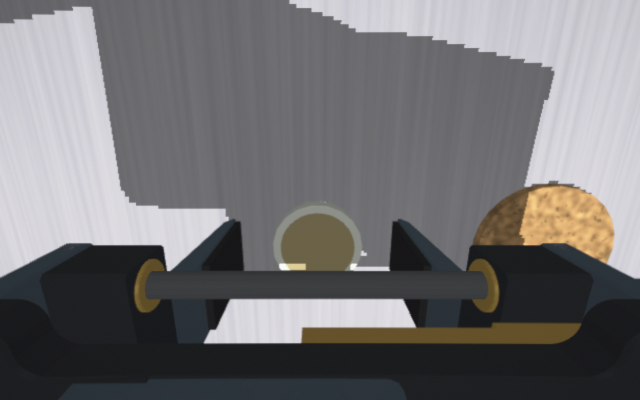

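View pics/s15.png

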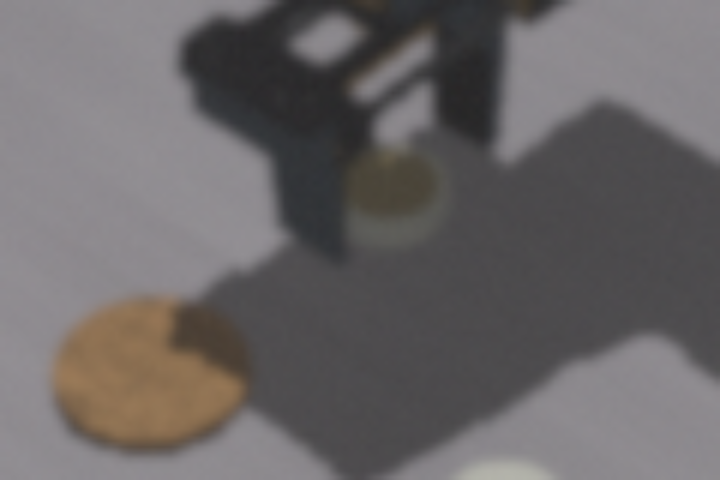

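Run:
```python
from h import *
c=cam('scene')
for z in (0,10,15,20,25):
    p=proj(c,[[471+46+d,5+s,z] for d in(0,13) for s in(-16,16)]);print(z,((p-[260,180])*6).round(0).tolist())
```

```text
0 [[291.0, 247.0], [345.0, 281.0], [271.0, 262.0], [324.0, 297.0]]
10 [[290.0, 230.0], [344.0, 264.0], [270.0, 246.0], [324.0, 280.0]]
15 [[290.0, 222.0], [344.0, 256.0], [269.0, 238.0], [323.0, 272.0]]
20 [[290.0, 214.0], [343.0, 248.0], [269.0, 230.0], [323.0, 264.0]]
25 [[289.0, 206.0], [343.0, 240.0], [269.0, 221.0], [323.0, 256.0]]
```

Request:
arm_command(
  targets=[
    [0,0,0.001,0.004,0],
    [0,0,0.001,0.008,0],
    [0,0,0.001,0.011,0],
    [0,0,0.001,0.011,0],
  ],
)

```text
time_s: 31.87
ee_pos: [472.0, 5.1, -26.5]
ee_rot: [-179.9, 0.1, 89.9]
force: [1.0, 0.5, -0.1]
gripper_width: 91.0
```

Request:
arm_command(
  targets=[
    [0,0,0,0.002,0],
    [0,0,0,0.004,0],
    [0,0,0,0.006,0],
    [0,0,0,0.006,0],
  ],
)

```text
time_s: 32.2
ee_pos: [471.8, 5.1, -29.7]
ee_rot: [-179.9, 0.1, 89.9]
force: [0.2, 0.9, -0.1]
gripper_width: 91.0
```

Request:
arm_command(
  targets=[
    [0,0,0,0.002,0],
    [0,0,0,0.003,0],
    [0.1,0,0,0.003,0],
    [0.2,0,0,0.003,0],
    [0.3,0,0,0.003,0],
    [0.4,0,0,0.003,0],
    [0.5,0,0,0.003,0],
    [0.6,0,0,0.003,0],
  ],
)

```text
time_s: 32.87
ee_pos: [471.9, 5.1, -31.1]
ee_rot: [-179.9, 0.1, 89.9]
force: [-0.4, 0.3, 0.6]
gripper_width: 54.6
```

Request:
arm_command(
  targets=[
    [0.8,0,0,0,0],
    [0.8,0,0,0,0],
    [0.8,0,0,0,0],
    [0.8,0,0,0,0],
  ],
)

```text
time_s: 33.2
ee_pos: [471.9, 5.1, -31.2]
ee_rot: [-179.9, 0.1, 89.9]
force: [-0.3, 0.2, -0.9]
gripper_width: 54.5
```

Run:
```python
from h import *
cv2.imwrite('pics/w16.png',env.grab_frame('wrist')[:,:,::-1])
go(614,1,20)
```

```text
at [471.9   5.1 -31.2] [-1.799e+02  1.000e-01  8.990e+01] w 54.5 -> shift [-0.0082  0.2842 -0.1026] turn -0.001 rows 3.6
```

View pics/w16.png

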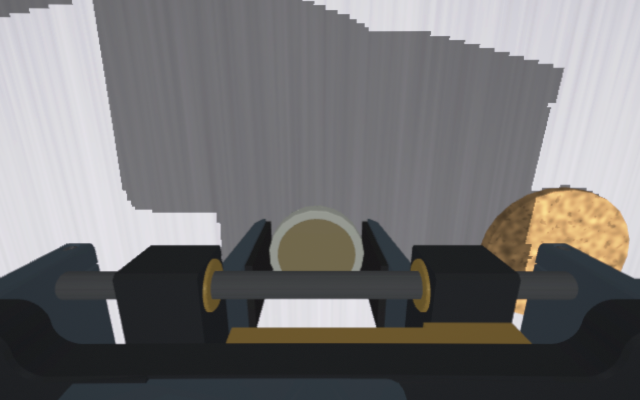

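The dish is gripped at a width of 54.5 mm. I'll lift it and carry it to the mat.

Request:
arm_command(
  targets=[
    [0.8,0,0,-0.02,0],
    [0.8,0,0,-0.05,0],
    [0.8,0,0,-0.08,0],
    [0.8,0,0,-0.1,0],
    [0.8,0,0,-0.1,0],
  ],
)

```text
time_s: 33.67
ee_pos: [473.6, 5.2, 20.6]
ee_rot: [179.8, 0.1, 89.9]
force: [-0.4, 0.2, -0.3]
gripper_width: 54.9
```

```bash
python3 -c "
from h import *
go(614,0.5,20)"
```

```text
at [473.6   5.2  20.6] [1.798e+02 1.000e-01 8.990e+01] w 54.9 -> shift [-0.0092  0.2808  0.0021] turn -0.001 rows 3.4
```

Request:
arm_command(
  targets=[
    [0.8,-0.001,0.03,0,0],
    [0.8,-0.003,0.08,0,0],
    [0.8,-0.005,0.14,0,0],
    [0.8,-0.007,0.2,0,0],
    [0.8,-0.008,0.25,0,0],
    [0.8,-0.009,0.28,0,0],
    [0.8,-0.009,0.28,0,0],
    [0.8,-0.009,0.28,0,0],
  ],
)

```text
time_s: 34.33
ee_pos: [612.9, 0.6, 19.8]
ee_rot: [180.0, 0.1, 89.9]
force: [-0.1, -0.5, 0.8]
gripper_width: 54.4
```

Run:
```python
from h import *
st=env.state()
cv2.imwrite('pics/w17.png',env.grab_frame('wrist')[:,:,::-1])
cv2.imwrite('pics/s17.png',cv2.resize(env.grab_frame('scene')[180:260,240:360,::-1],None,fx=6,fy=6))
w=cam('wrist',st);print(proj(w,[[614,0.5,8],[614,43,8]]))
go(614,0.5,-22)
```

```text
[[316.71891949 220.52569352]
 [316.68972409 165.23291146]]
at [611.8   0.7  20.2] [1.80e+02 1.00e-01 8.99e+01] w 54.9 -> shift [-0.0001  0.0044  0.0844] turn -0.001 rows 1.0
```

View pics/w17.png

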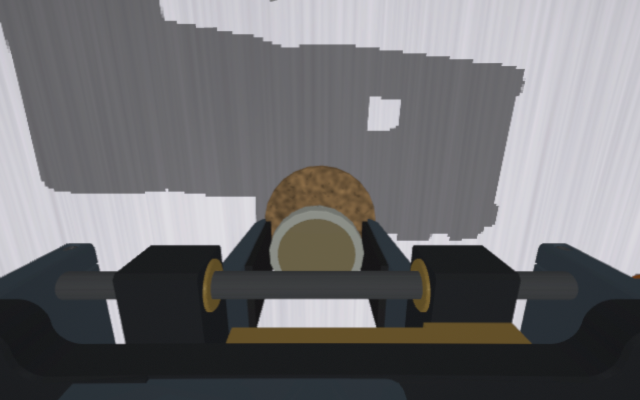

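View pics/s17.png

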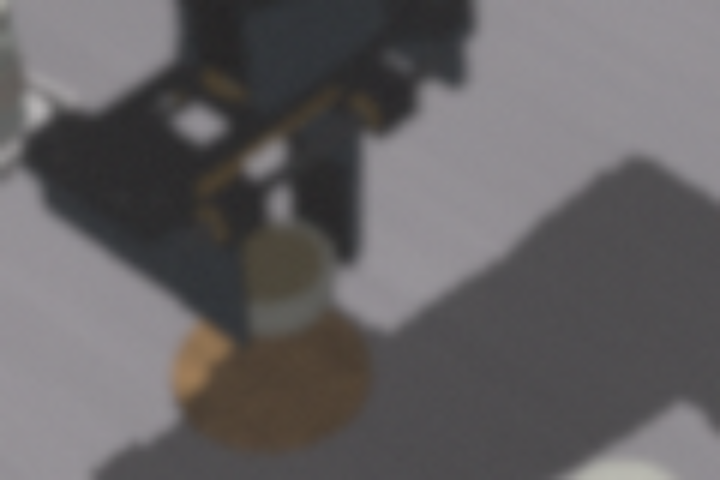

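The mat's far edge at row 166 and centre column 320 match the prediction. I'll lower to the contact height, which reads about -23.

Request:
arm_command(
  targets=[
    [0.8,0,0.005,0.02,0],
    [0.8,0,0.005,0.04,0],
    [0.8,0,0.005,0.06,0],
    [0.8,0,0.005,0.072,0],
    [0.8,0,0.005,0.079,0],
    [0.8,0,0.005,0.083,0],
    [0.8,0,0.005,0.083,0],
  ],
)

```text
time_s: 35.02
ee_pos: [613.9, 0.5, -21.9]
ee_rot: [-180.0, 0.1, 89.9]
force: [-0.2, 1.0, -0.6]
gripper_width: 54.9
```

```bash
python3 -c "
from h import *
print(env.state()['force']);go(614.5,0.5,-23.2)"
```

```text
[-0.19731899  0.99767963 -0.64700768]
at [ 6.139e+02  5.000e-01 -2.190e+01] [-1.80e+02  1.00e-01  8.99e+01] w 54.9 -> shift [-0.0001  0.0011  0.0026] turn -0.001 rows 0.0
```

Request:
arm_command(
  targets=[
    [0.8,0,0.001,0.001,0],
    [0.8,0,0.001,0.002,0],
    [0.8,0,0.001,0.003,0],
    [0.8,0,0.001,0.003,0],
  ],
)

```text
time_s: 35.35
ee_pos: [614.8, 0.5, -23.1]
ee_rot: [180.0, 0.1, 89.9]
force: [-0.3, 0.5, 0.5]
gripper_width: 54.6
```

Request:
arm_command(
  targets=[
    [0.4,0,0,0,0],
    [0.3,0,0,0,0],
    [0.2,0,0,0,0],
    [0.1,0,0,0,0],
    [0,0,0,0,0],
    [0,0,0,0,0],
    [0,0,0,0,0],
    [0,0,0,0,0],
  ],
)

```text
time_s: 36.02
ee_pos: [614.7, 0.5, -23.1]
ee_rot: [180.0, 0.1, 89.9]
force: [0.4, -0.8, 0.0]
gripper_width: 91.2
```

Request:
arm_command(
  targets=[
    [0,0,0,-0.03,0],
    [0,0,0,-0.09,0],
    [0,0,0,-0.17,0],
    [0,0,0,-0.25,0],
    [0,0,0,-0.33,0],
    [0,0,0,-0.4,0],
    [0,0,0,-0.4,0],
    [0,0,0,-0.4,0],
  ],
)

```text
time_s: 36.68
ee_pos: [616.1, 1.0, 179.6]
ee_rot: [179.7, 0.1, 89.9]
force: [-0.2, 0.4, -0.5]
gripper_width: 90.9
```

```bash
python3 -c "
from h import *
go(400,0,250)
cv2.imwrite('pics/w18.png',env.grab_frame('wrist')[:,:,::-1])"
```

```text
at [616.1   1.  179.6] [1.797e+02 1.000e-01 8.990e+01] w 90.9 -> shift [-0.0028 -0.4314 -0.1432] turn -0.001 rows 5.5
```

View pics/w18.png

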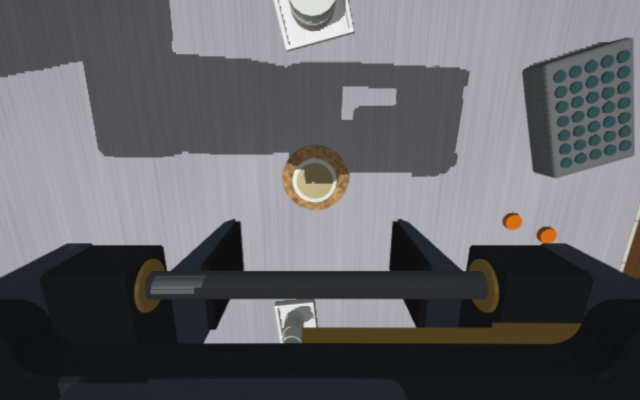

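The dish lies on the mat, at about (314,180) against the mat centre at (316,178). I'll back off and check everything from above.

Request:
arm_command(
  targets=[
    [0,0,-0.05,-0.03,0],
    [0,0,-0.11,-0.06,0],
    [0,0,-0.18,-0.09,0],
    [0,0,-0.25,-0.12,0],
    [0,0,-0.32,-0.14,0],
    [0,0,-0.39,-0.14,0],
    [0,0,-0.43,-0.14,0],
    [0,0,-0.43,-0.14,0],
  ],
)

```text
time_s: 37.4
ee_pos: [394.6, 1.5, 245.7]
ee_rot: [-179.8, 0.1, 89.9]
force: [-0.3, 0.4, -0.1]
gripper_width: 91.1
```

Run:
```python
from h import *
a=env.grab_frame('top')[:,:,::-1];cv2.imwrite('pics/t20.png',a)
b=env.grab_frame('scene')[:,:,::-1];cv2.imwrite('pics/s20.png',b)
cv2.imwrite('pics/t20c.png',cv2.resize(a[140:230,230:430],None,fx=4,fy=4,interpolation=cv2.INTER_CUBIC))
cv2.imwrite('pics/s20c.png',cv2.resize(b[120:320,160:480],None,fx=2.5,fy=2.5,interpolation=cv2.INTER_CUBIC))
# expected px in t20c
p=proj(cam('top'),[[595,267,63],[613,195,63],[592,-263,73],[587.5,-211,73],[614,0.5,23]]);print(((p-[230,140]+.5)*4).round())
o=cv2.imread('pics/top0.png').astype(int)
for n,(x0,y0,x1,y1) in dict(bottle=(175,160,215,200),rack=(422,183,490,220)).items():
    print(n,np.abs(o[y0:y1,x0:x1]-a[y0:y1,x0:x1]).mean())
```

```text
[[ 67.  81.]
 [154.  68.]
 [692. 134.]
 [630. 134.]
 [380.  99.]]
bottle 2.244375
rack 2.4631690514043454
```

View pics/t20c.png

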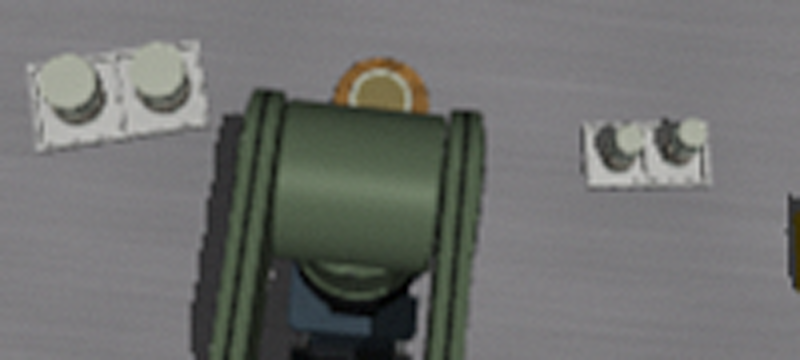

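View pics/s20c.png

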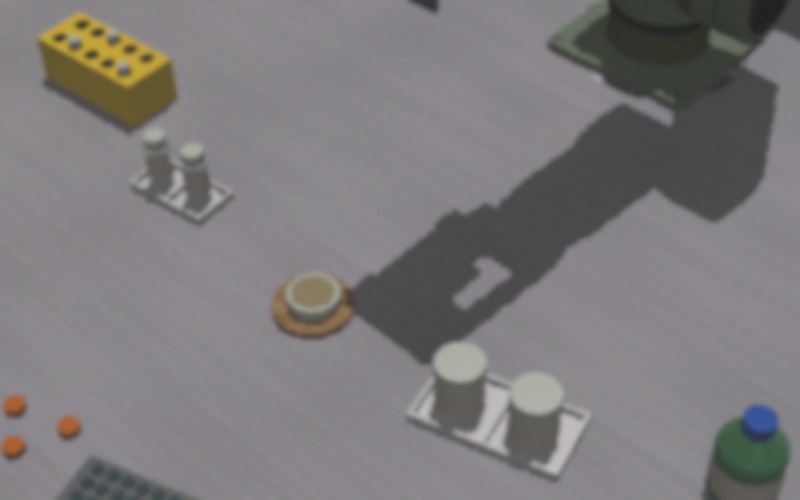

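The final views show both vials and both jars upright in separate bays, and the dish inside the mat. The vial caps are at about (627,137) and (691,132) in the top crop, the jar lids at (70,82) and (157,72), and the dish at (380,95). All are within about 1 image pixel (3 mm) of prediction.

```bash
python3 -c "
from h import *
print(env.job_done());print(env.state()['time_s'])"
```

```text
the job is handed in; nothing more can be done
None
the job is handed in; nothing more can be done
```

I placed all five samples and handed the job in at about 37.5 s. No verdict was reported. The two vials are in the small bays, the two jars in the large bays, and the dish is on the cork mat.

- **Last checks:** after release, the top and scene views showed every vial and jar upright, one to a bay. Each was about 3 mm or less from its predicted pixel position, against limits of 13–14 mm. In the wrist view the dish sat about 3 mm from the mat's centre with nothing overhanging. The gripper was open and clear, and the bottle and rack looked unchanged from the first picture.
- **What went wrong:** the first grasp on the dish closed on air above it. The real fingertips sit about 35–38 mm behind the reported TCP, which disagrees with the interface text. I confirmed this in the wrist and scene views, reopened and went lower. The dish had not moved, and the second grasp held.
- **Effect on the other items:** because of that offset, the vials and jars were gripped nearer their caps and lids than I intended. They were still set down at the measured pick-up height plus the bay floor, to within about 1 mm.
- **Small disagreement:** the wrist and top cameras differed by about 2–3 mm on x, up to 5 mm at the vial tray. I used values in between, well inside the limits.

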